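# Load the board cleaner with hook-on baskets

### The arm

A 7-joint arm with a two-finger parallel gripper is mounted at the origin on the work surface. World frame = base frame: x ahead of the robot, y to its left, z up, the work surface at z = 0. Lengths are in m, angles in rad, forces in N, time in s.
With the tool pointing down it reaches from about 0.425 to 0.825 m from the base axis. Payload 3.6 kg.
Tool frame: the origin (TCP) lies on the centre line of the jaws, within the pads' length; the fingertips stand 19 mm ahead of it and the grasp point (between the pads) is the TCP; z points along the fingers, y is the line along which they close (so a half turn about z gives the same grasp; the last joint's range is limited). The gripper opens to 93 mm and grips with 3 to 60 N. Pads are 15 mm wide; open, the fingers measure 128 mm over their backs; the gripper's body (75 mm by 188 mm) begins 65 mm behind the grasp point.
Start: joints at [-1.238, 0.615, -0.013, 1.423, 0.008, 1.103, -0.04], TCP at [0.229, 0.608, 0.238] pointing down, gripper open.
Joint ranges: [-3.12, 3.12], [-0.3, 2.06], [-1.34, 1.32], [0.26, 2.42], [-1.36, 4.5], [0.01, 1.98], [-2.84, 2.84]. Speed limits (rad/s): [2.79, 2.79, 3.14, 3.14, 3.14, 3.14, 3.14].

### API

Orientations are given as a unit quaternion [w, x, y, z].
In Python, from plant import bot gives the robot as it stands.
- The arm moves only by the shell command python3 -m handwheel 'ROWS'. ROWS is text: rows parted by semicolons, each of 7 numbers parted by spaces: the shift along the tool's x, y, z in cm, then the turn, a rotation vector about the tool's x, y, z in rad, then the finger opening in cm, from 0 to 9.3. A call has 1 to 5 rows; each row is the pose to reach, as a shift and turn from the pose commanded when the call began, along the tool's axes at that moment; what a row does not reach only later rows make up. A row lasts 1/8 s, in which the tool goes at most 62.5 mm and 10.7 degrees, less where a joint would pass 70% of its speed; a pose out of reach is approached as far as the arm can. A call with a gripper value outside its range is refused whole. The fingers move at their own pace and stop on an object; the grip force is fixed at half the most. Time passes only in rows, so rows that repeat a pose let the fingers close. It gives the time, the measured TCP pose, the force, the opening and the grip force at its end, in the units of the state.
- bot.get_state(): the state, without advancing time (a new reading comes with each control period).
- bot.read_camera(name): name is "side" or "top" or "wrist"; returns a dict with "frame" (480x640x3 uint8, blue, green, red), "K" (3x3 intrinsics, pixels), "extrinsics" (4x4, takes a point from camera to world coordinates); the wrist camera has in their place "tool_from_camera" (4x4, takes a point from camera to tool coordinates, whose origin is the TCP and whose axes are the flange's). Camera axes: x right, y up, looking along -z (the intrinsics and any distortion apply to the point x, -y, -z); pixel columns grow to the right and rows downward; lengths in m; the calibration is good to about 2 mm. The wrist camera is an equidistant fisheye: a pixel r from the principal point sees the ray r / f radians off the axis. A picture is of the moment at which its call begins: read the wrist's pose just before it. There is no depth.
- bot.job_done(): hands the job in; it is judged then, once.
Trained networks look in the newest picture that a camera, given by its name, has taken for a name from the list of things; names that differ only in an ending like _2 or _b are one class to them, and where a whole thing is asked for, a point or a joint stands for the part that bears it (a point fixed in the world has none). Each returns a list of dicts, best first, with "confidence" (0 to 1); they miss things now and then, are a little off and sometimes report something else, mostly with a low value. They report only what shows in the picture. A call takes as long as a camera call. They do not tell look-alikes from the thing itself.
- bot.boxes_of(label, camera): "xy" ([column, row] in pixels, amid what is visible of it).
- bot.regions_of(label, camera): "region" (480x640 bool, what is visible of it) and "xy" ([column, row] in pixels, amid what is visible of it).
- bot.place_of(label, camera): "xy" ([column, row] in pixels: a listed point, or the origin of a listed thing).
The state is a dict: "time_s": time; "joint_positions": joint angles; "joint_vel": joint speeds; "effort": joint torques, N m; "tcp_pos": TCP position; "orientation": TCP orientation; "ft_force": force on the tool from outside, world axes, zero at the start; "torque": the same for the moment, N m; "opening": finger opening in m; "gripper_force": force on a finger pad.
Only numpy, scipy, OpenCV 4.12 (cv2) and the standard library are available. Lean on these libraries where they do the work, as an engineer would, in place of code of your own. Each camera call takes 0.05 s, during which the arm holds its last target. There are 200 camera calls.

### The job

Get the ultrasonic cleaner ready for the next batch: first turn its cycle counter knob fully back to the zero stop, then hang every board basket inside the tank by hooking its bent lip over the rim, and finally press the start button down. Leave the baskets hanging upright, clear of the tank floor, and do not disturb the flux bottle, multimeter, cup or parts bin.

Things in the scene. Friction and masses are not known exactly. Their poses are not given: they have to be found in the camera images.
- cleaner: Bench-top ultrasonic cleaner, fixed to the bench, dry. Origin: bench level, under the tank's centre; z up. White housing, top 105 mm up, outside 200 mm in own x, from -238 to +125 mm in own y; the grey control deck (also 105 mm up) is its -y end. A basket hung on the rim has its underside 50 mm up, 25 mm clear of the tank floor.
- cleaner_mouth (a point): Centre of the tank's open top at rim height, 130 mm above the bench; axes as the cleaner. Steel tank inside 140 (x) x 220 (y) mm, inner floor 25 mm above the bench, vertical walls 4 mm thick, rim 25 mm proud of the housing on all sides, so a lip can hook over any side; each long (y) side has room for two baskets.
- counter (a joint): Cycle counter knob on the control deck, rad: 0 at its zero stop; grows clockwise seen from above, so anticlockwise turns it back to zero; range 0 to 4.0; light friction, stays where it is left.
- counter_grip (a point): Point on the knob's vertical axis at the height to grip, at own x = -45, y = -180 mm of the cleaner; turns with the knob, its x axis along the knob's upright bar grip (45 mm long, 14 mm thick, top 7 mm above this point; a white mark at its -x end), so fingers close along its y. With the counter at zero the bar lies along the cleaner's x.
- start (a joint): Start button, m: 0 up, 0.006 fully pressed; springs back; fully down takes 5 N.
- start_top (a point): Centre of the top of the round start button (30 mm across, pressed straight down), at own x = 55, y = -180 mm of the cleaner.
- basket_a: Hook-on steel board basket, one of up to four alike (some may be absent), 0.15 to 0.32 kg, standing upright. Open box 50 (own x) x 70 (own y) mm, side walls 50 mm high, green boards in it up to 60 mm. Origin: centre of its underside; z up. Its +x wall (outer face x = 25 mm) is taller and bends outward at the top into a hooked lip (see its lip point). Gripped by the bar at its bar point.
- basket_a_bar (a point): Middle of the carrying handle of basket_a, 105 mm above its origin: a straight black bar along its y, 70 mm long, 12 mm thick (own x), 18 mm tall, on a thin post at each end, free space 30 mm deep under it.
- basket_a_lip (a point): Middle of the underside of the lip's bend of basket_a, 32 mm along its x and 80 mm above its origin; rests on the rim when hung. The lip runs 70 mm along its y; the slot under it spans own x = 25 to 39 mm; its down-turned edge (3 mm thick) reaches 16 mm below this point.
- basket_b: Hook-on steel board basket, one of up to four alike (some may be absent), 0.15 to 0.32 kg, standing upright. Open box 50 (own x) x 70 (own y) mm, side walls 50 mm high, green boards in it up to 60 mm. Origin: centre of its underside; z up. Its +x wall (outer face x = 25 mm) is taller and bends outward at the top into a hooked lip (see its lip point). Gripped by the bar at its bar point.
- basket_b_bar (a point): Middle of the carrying handle of basket_b, 105 mm above its origin: a straight black bar along its y, 70 mm long, 12 mm thick (own x), 18 mm tall, on a thin post at each end, free space 30 mm deep under it.
- basket_b_lip (a point): Middle of the underside of the lip's bend of basket_b, 32 mm along its x and 80 mm above its origin; rests on the rim when hung. The lip runs 70 mm along its y; the slot under it spans own x = 25 to 39 mm; its down-turned edge (3 mm thick) reaches 16 mm below this point.
- basket_c: Hook-on steel board basket, one of up to four alike (some may be absent), 0.15 to 0.32 kg, standing upright. Open box 50 (own x) x 70 (own y) mm, side walls 50 mm high, green boards in it up to 60 mm. Origin: centre of its underside; z up. Its +x wall (outer face x = 25 mm) is taller and bends outward at the top into a hooked lip (see its lip point). Gripped by the bar at its bar point.
- basket_c_bar (a point): Middle of the carrying handle of basket_c, 105 mm above its origin: a straight black bar along its y, 70 mm long, 12 mm thick (own x), 18 mm tall, on a thin post at each end, free space 30 mm deep under it.
- basket_c_lip (a point): Middle of the underside of the lip's bend of basket_c, 32 mm along its x and 80 mm above its origin; rests on the rim when hung. The lip runs 70 mm along its y; the slot under it spans own x = 25 to 39 mm; its down-turned edge (3 mm thick) reaches 16 mm below this point.
- basket_d: Hook-on steel board basket, one of up to four alike (some may be absent), 0.15 to 0.32 kg, standing upright. Open box 50 (own x) x 70 (own y) mm, side walls 50 mm high, green boards in it up to 60 mm. Origin: centre of its underside; z up. Its +x wall (outer face x = 25 mm) is taller and bends outward at the top into a hooked lip (see its lip point). Gripped by the bar at its bar point.
- basket_d_bar (a point): Middle of the carrying handle of basket_d, 105 mm above its origin: a straight black bar along its y, 70 mm long, 12 mm thick (own x), 18 mm tall, on a thin post at each end, free space 30 mm deep under it.
- basket_d_lip (a point): Middle of the underside of the lip's bend of basket_d, 32 mm along its x and 80 mm above its origin; rests on the rim when hung. The lip runs 70 mm along its y; the slot under it spans own x = 25 to 39 mm; its down-turned edge (3 mm thick) reaches 16 mm below this point.
- flux: Bystander: flux bottle, 48 mm across, 120 mm tall, origin under its base.
- multimeter: Bystander: yellow multimeter lying flat, 90 x 160 x 35 mm, origin under its middle.
- pen_cup: Bystander: grey cup, 70 mm across, 90 mm tall, origin under its base.
- parts_bin: Bystander: blue open bin 140 x 100 x 60 mm, origin under its middle.
- board: Bystander: loose circuit board lying flat among the baskets, 110 x 80 mm, 13 mm high, origin under its middle.
There are look-alikes about, which are no part of the job. Leave any pink look-alike of the basket_c alone.

How it is judged:
By the outcome, as a careful person would: the job done as asked, in the order asked, and still so for the second after the job is handed in, with the robot touching nothing.
Of basket_a, basket_b, basket_c, basket_d only 3 to 4 are there at a start; the rules pass over those that are not, and their reading is None.
At some moment in a run one of basket_a, basket_b, basket_c, basket_d may be knocked a few centimetres aside while the robot is not near it.
Once in a run the grip may slacken for a moment while it holds something.
It also fails if it takes over 200 s, if anything falls off the work surface, if the arm or the gripper's body presses on something with over 40 N, if the wrist force passes 120 N, or if a joint passes its speed limit or range.

## Working session

There is one attempt and no reset: what is moved stays moved. The work goes in short steps, Python scripts to look and compute and a shell command to move; the robot and the scene stay as the last step left them, time stands still between calls to the robot, and variables do not carry over. Pictures are saved under pics/ and viewed, at most 14 in all, crops included, and the job is handed in when it is done.

```bash
ls; mkdir -p pics; python3 - <<'E'
from plant import bot
import cv2
for c in ["top","side"]:
    r=bot.read_camera(c); cv2.imwrite(f"pics/{c}0.png",r["frame"]); print(c,r["K"].tolist(),r["extrinsics"].round(4).tolist(),[k for k in r])
s=bot.get_state(); print(s["time_s"],s["tcp_pos"],s["orientation"],s["opening"])
for l in ["basket_a","basket_a_bar","basket_a_lip","cleaner","cleaner_mouth","counter_grip","start_top","flux","multimeter","pen_cup","parts_bin","board"]:
    for c in ["top","side"]:
        print(l,c,[(d["xy"][0].__round__(1),d["xy"][1].__round__(1),round(d["confidence"],2)) for d in bot.place_of(l,c)])
E
```

```text
pics
top [[523.2944449052935, 0.0, 316.4097958894793], [0.0, 523.2944449052935, 251.15767751761572], [0.0, 0.0, 1.0]] [[0.0282, 0.9853, -0.1682, 0.4033], [-0.9995, 0.0299, 0.0072, 0.0617], [0.0121, 0.1679, 0.9857, 1.4637], [0.0, 0.0, 0.0, 1.0]] ['frame', 'K', 'extrinsics']
side [[481.97317700160363, 0.0, 319.4442556457755], [0.0, 481.97317700160363, 239.66955511010866], [0.0, 0.0, 1.0]] [[-0.9864, 0.1115, -0.1205, 0.4856], [-0.1632, -0.7463, 0.6453, 0.8561], [-0.0179, 0.6562, 0.7544, 1.0199], [0.0, 0.0, 0.0, 1.0]] ['frame', 'K', 'extrinsics']
0.1 [0.2286229  0.6077679  0.23662141] [-1.75315266e-04  1.78901761e-01  9.83866286e-01 -1.12255933e-03] 0.09325260596336546
basket_a top [(216.1, 325.0, 0.98), (286.6, 263.8, 0.97), (222.2, 271.6, 0.92), (331.2, 180.0, 0.67), (281.4, 317.5, 0.62)]
basket_a side [(325.9, 283.6, 0.97), (383.7, 291.4, 0.9), (324.0, 348.1, 0.71), (385.2, 359.5, 0.66), (247.1, 242.8, 0.59)]
basket_a_bar top [(280.1, 313.8, 0.77)]
basket_a_bar side [(386.2, 264.5, 0.58)]
basket_a_lip top [(286.4, 307.3, 0.89), (256.2, 293.5, 0.64), (201.0, 321.2, 0.54), (450.2, 272.3
[... 190 characters left out ...]
181.9, 0.78)]
counter_grip top [(458.3, 312.8, 0.64), (268.9, 212.7, 0.51)]
counter_grip side [(390.7, 139.0, 0.61), (392.3, 337.7, 0.5)]
start_top top []
start_top side [(359.3, 147.1, 0.52), (385.2, 354.9, 0.26)]
flux top [(318.5, 217.1, 0.66)]
flux side [(282.2, 250.9, 0.63)]
multimeter top [(268.4, 214.4, 0.65)]
multimeter side [(261.7, 296.4, 0.75), (389.4, 140.7, 0.29)]
pen_cup top [(473.0, 241.3, 0.91)]
pen_cup side [(321.9, 151.8, 0.76), (295.0, 430.7, 0.54)]
parts_bin top [(151.3, 259.6, 0.79)]
parts_bin side [(294.4, 430.3, 0.65), (262.3, 296.1, 0.3), (326.4, 281.0, 0.21)]
board top [(251.3, 292.0, 0.67)]
board side [(354.5, 315.2, 0.63), (322.5, 348.3, 0.45), (388.5, 141.3, 0.41)]
```

```bash
python3 - <<'E'
import cv2
a=cv2.imread("pics/top0.png")[150:390,120:520];cv2.imwrite("pics/top0c.png",cv2.resize(a,None,fx=2,fy=2,interpolation=cv2.INTER_CUBIC))
a=cv2.imread("pics/side0.png")[100:460,200:460];cv2.imwrite("pics/side0c.png",cv2.resize(a,None,fx=1.66,fy=1.66,interpolation=cv2.INTER_CUBIC))
E
```

```text
(no output)
```

View pics/top0c.png

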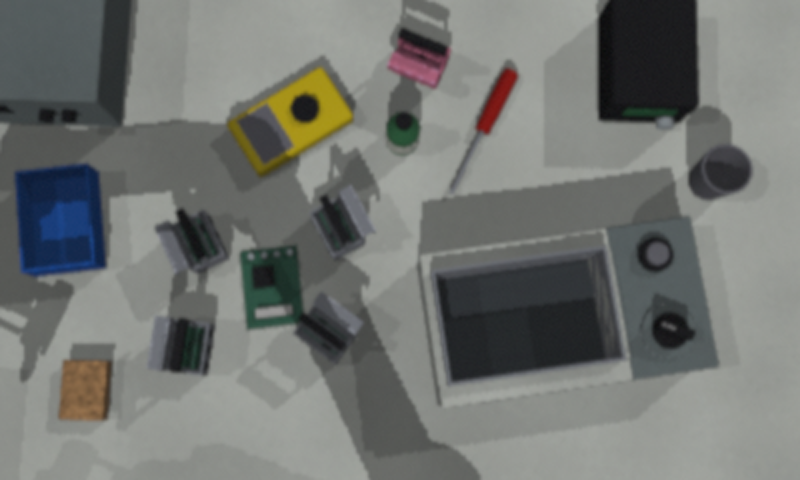

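View pics/side0c.png

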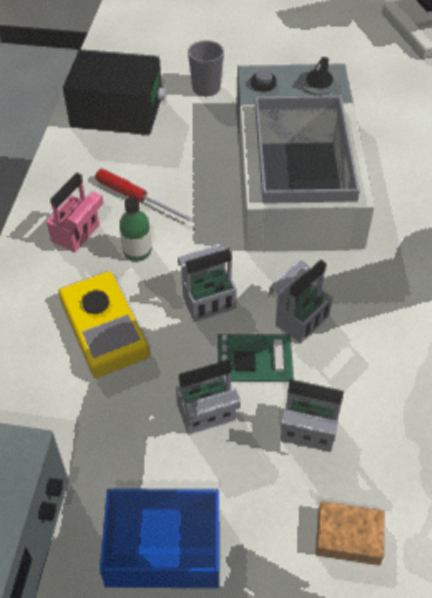

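Top view candidates (full-picture px): grey baskets at about (289,261), (284,314), (217,270) and (211,322), all four matching the description. The pink look-alike is at (330,178) and stays out. The side view agrees: four grey baskets around the loose board, with the pink one left of the flux bottle. The knob is at (456,314) and the start button at (447,276). Next, a close crop.

```bash
python3 - <<'E'
import cv2
im=cv2.imread("pics/top0.png")
cv2.imwrite("pics/bk.png",cv2.resize(im[240:345,190:320],None,fx=5.5,fy=5.5,interpolation=cv2.INTER_CUBIC))
cv2.imwrite("pics/cl.png",cv2.resize(im[240:360,325:485],None,fx=5,fy=5,interpolation=cv2.INTER_CUBIC))
E
```

```text
(no output)
```

View pics/bk.png

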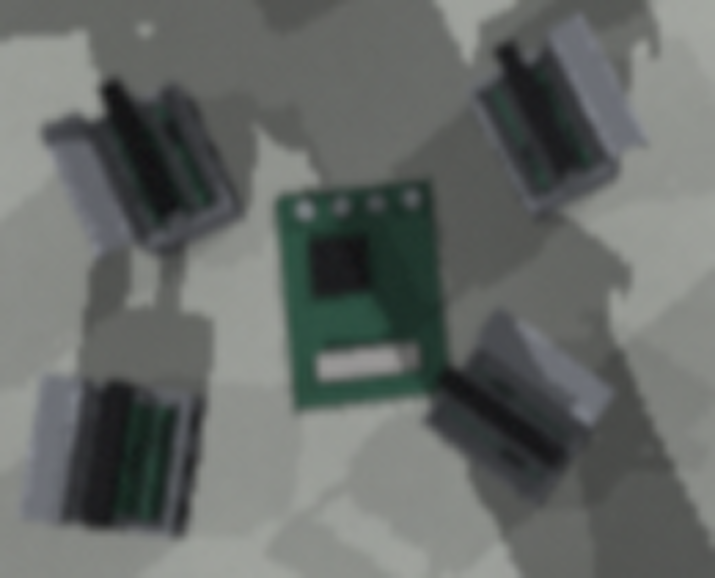

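View pics/cl.png

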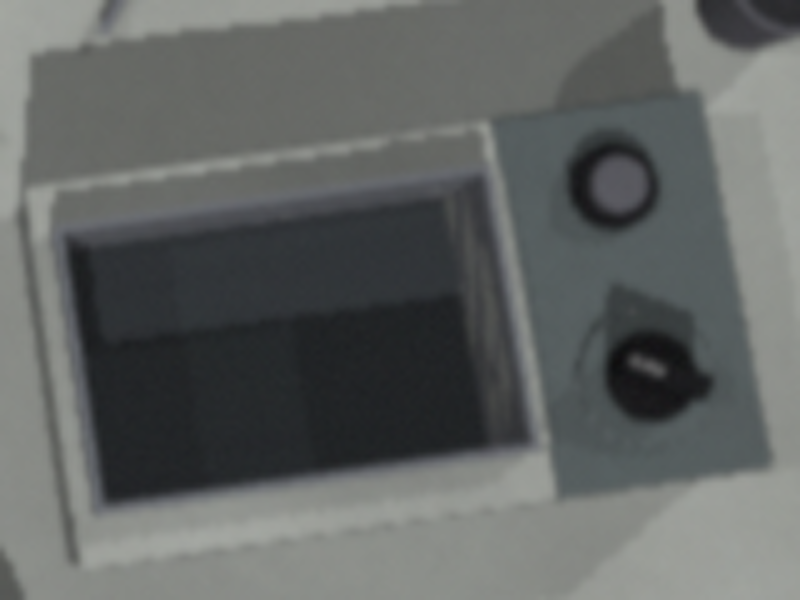

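The close crop confirms four grey baskets. Lips face right for the two on the right, at crop (605,85) and (555,350), and left for the two on the left, at (75,190) and (45,450). The knob is at crop (655,375) with its white mark at the upper left, and the button is at (615,185). I'm fitting poses from these picked points.

```bash
cat > h.py <<'E'
import numpy as np, cv2
from scipy.optimize import least_squares
from scipy.spatial.transform import Rotation as R
TOP=(np.array([[523.2944,0,316.4098],[0,523.2944,251.1577],[0,0,1]]),np.array([[0.0282,0.9853,-0.1682,0.4033],[-0.9995,0.0299,0.0072,0.0617],[0.0121,0.1679,0.9857,1.4637],[0,0,0,1]]))
def proj(P,cam=TOP):
    K,E=cam; p=(np.asarray(P)-E[:3,3])@E[:3,:3]
    return np.c_[K[0,2]+K[0,0]*p[:,0]/-p[:,2], K[1,2]+K[1,1]*p[:,1]/p[:,2]]
def place(q,L):
    L=np.asarray(L,float); c,s=np.cos(q[2]),np.sin(q[2])
    return np.c_[q[0]+c*L[:,0]-s*L[:,1], q[1]+s*L[:,0]+c*L[:,1], L[:,2]]
def fit(L,px,q0,cam=TOP):
    r=least_squares(lambda q:(proj(place(q,L),cam)-px).ravel(),q0,loss='soft_l1')
    return r.x, np.abs(r.fun).max()
# wrist
def ray_w(uv,K,T,pos,quat):  # fisheye pixel -> world origin,dir
    x=(np.asarray(uv,float)-[K[0,2],K[1,2]])/[K[0,0],K[1,1]]; th=np.hypot(*x.T).T if x.ndim==1 else np.hypot(x[:,0],x[:,1])
    x=np.atleast_2d(x); th=np.atleast_1d(th); k=np.sinc(th/np.pi); k=np.where(th>1e-9,np.sin(th)/np.maximum(th,1e-9),1)
    d=np.c_[x[:,0]*k,-x[:,1]*k,-np.cos(th)]
    Rt=R.from_quat(np.roll(quat,-1)).as_matrix()
    return pos+Rt@T[:3,3], d@T[:3,:3].T@Rt.T
def at_z(o,d,z): return o+d*((z-o[2])/d[:,2])[:,None]
def proj_w(P,K,T,pos,quat):
    Rt=R.from_quat(np.roll(quat,-1)).as_matrix()
    p=((np.asarray(P)-pos)@Rt-T[:3,3])@T[:3,:3]
    rho=np.hypot(p[:,0],p[:,1]); th=np.arctan2(rho,-p[:,2])
    return np.c_[K[0,2]+K[0,0]*th*p[:,0]/rho, K[1,2]-K[1,1]*th*p[:,1]/rho]
# rows: shift (cm) in tool axes and yaw turn to reach a target with tool straight down, tool y at world angle `ay`
def go(target,ay,s):
    Rt=R.from_quat(np.roll(s["orientation"],-1))
    best=None
    for a in (ay,ay+np.pi):
        y=np.array([np.cos(a),np.sin(a),0]); z=np.array([0,0,-1.]); Rg=R.from_matrix(np.c_[np.cross(y,z),y,z])
        rv=(Rt.inv()*Rg).as_rotvec()
        if best is None or np.linalg.norm(rv)<np.linalg.norm(best): best=rv
    return (Rt.inv().apply(np.asarray(target)-s["tcp_pos"])*100).round(2), best.round(3)
E
python3 - <<'E'
from h import *
o=lambda a:np.array(a,float)/5+[325,240]
H=[(.1,-.238,.105),(-.1,-.238,.105),(.1,.125,.105),(-.1,.125,.105),(.074,.114,.13),(-.074,.114,.13),(-.074,-.114,.13),(.074,-.114,.13)]
px=o([(700,92),(772,465),(28,190),(80,565),(58,228),(98,508),(545,445),(495,170)])
q,e=fit(H,px,[.3,-.15,0.1]); print("cleaner",q,e,(proj(place(q,H))-px).round(1).tolist())
print("mouth",place(q,[(0,0,.13)]),"knob",place(q,[(-.045,-.18,.14)]),proj(place(q,[(-.045,-.18,.14)])),"btn",place(q,[(.055,-.18,.12)]),proj(place(q,[(.055,-.18,.12)])))
b=lambda a:np.array(a,float)/5.5+[190,240]
L=[(0,.035,.114),(0,-.035,.114),(.042,.035,.082),(.042,-.035,.082)]
for n,p,y0 in [("TR",[(508,48),(570,170),(575,18),(640,145)],-1.2),("BR",[(448,375),(560,462),(505,312),(605,390)],-.9),("TL",[(172,215),(112,88),(105,250),(45,135)],1.9),("BL",[(97,522),(118,385),(28,520),(40,375)],1.5)]:
    q,e=fit(L,b(p),[.4,.15,y0]); print(n,q.round(4),e.round(2),np.hypot(q[0],q[1]).round(3))
E
```

```text
cleaner [ 0.49127096 -0.12541378  0.16832429] 1.4506796862683018 [[1.1, -0.7], [1.2, 0.7], [-0.7, -1.5], [0.2, 0.7], [-0.6, -0.8], [0.0, 1.3], [-0.3, 1.1], [-0.4, -1.4]]
mouth [[ 0.49127096 -0.12541378  0.13      ]] knob [[ 0.47706245 -0.3104087   0.14      ]] [[458.34338754 314.87059284]] btn [[ 0.57564913 -0.29365564  0.12      ]] [[449.07462862 276.78799487]]
TR [ 0.6076  0.1281 -1.0479] 1.7 0.621
BR [ 0.4623  0.1368 -0.6059] 2.29 0.482
TL [0.5835 0.3117 2.0618] 2.16 0.662
BL [0.4414 0.3188 1.5175] 1.49 0.545
```

```bash
python3 - <<'E'
from h import *
from plant import bot
s=bot.get_state(); print(go([.5,.22,.38],1.21,s)); print(go([.5,.22,.38],.41,s))
E
```

```text
(array([-39.05, -26.8 , -14.23]), array([-0.   , -0.   ,  0.001]))
(array([-39.05, -26.8 , -14.23]), array([-0.   ,  0.   ,  0.801]))
```

```bash
python3 -m handwheel '-4 -3 -5 0 0 0.1 5; -9 -6 -9 0 0 0.2 5; -14 -9 -13 0 0 0.3 5; -19 -13 -14 0 0 0.4 5; -24 -16 -14 0 0 0.5 5' | tail -1
python3 - <<'E'
from h import *
from plant import bot
s=bot.get_state(); print(s["tcp_pos"],s["joint_positions"]);print(go([.5,.22,.38],.41,s))
E
```

```text
gripper_force: 0.0
[0.38632425 0.38895726 0.37789881] [-0.93609922  0.34815136  0.15885284  1.48741607 -0.05633072  1.30670327
 -0.06340862]
(array([-20.23,  -2.37,  -0.23]), array([ 0.004, -0.001,  0.299]))
```

```bash
python3 -m handwheel '-6 -0.7 0 0 0 0.1 5; -12 -1.4 0 0 0 0.2 5; -18 -2 0 0 0 0.3 5; -20 -2.4 0 0 0 0.3 5; -20 -2.4 0 0 0 0.3 5' | tail -1
cat > look.py <<'E'
import sys,pickle
from h import *
from plant import bot
def look(name,labels=()):
    s=bot.get_state(); r=bot.read_camera("wrist")
    T=r["tool_from_camera"]; K=r["K"]
    cv2.imwrite(f"pics/{name}.png",r["frame"])
    pickle.dump((K,T,s["tcp_pos"],s["orientation"]),open(f"pics/{name}.pkl","wb"))
    for l in labels:
        z=labels[l]
        for d in bot.place_of(l,"wrist"):
            o,v=ray_w(d["xy"],K,T,s["tcp_pos"],s["orientation"])
            print(l,np.round(d["xy"],1),round(d["confidence"],2),at_z(o,v,z).round(4)[0])
    return s
E
python3 - <<'E'
from look import *
s=look("w1",{"basket_a":0,"basket_a_bar":.105,"basket_a_lip":.08})
print(s["tcp_pos"],s["orientation"])
E
```

```text
gripper_force: 0.0
basket_a [307.6 117. ] 0.94 [0.4409 0.3166 0.    ]
basket_a [360.2 281.2] 0.86 [0.6077 0.1264 0.    ]
basket_a [398.5 163.3] 0.8 [0.5843 0.309  0.    ]
basket_a [274.2 241.7] 0.68 [0.4658 0.1327 0.    ]
basket_a_bar [263.8 261.9] 0.85 [0.4643 0.1354 0.105 ]
basket_a_lip [279.9 275.3] 0.91 [0.4893 0.1179 0.08  ]
basket_a_lip [321.7  88.6] 0.2 [0.4471 0.35   0.08  ]
[0.49839087 0.22092666 0.37615099] [ 2.91341982e-04  5.49743243e-01  8.35333632e-01 -6.85115552e-05]
```

View pics/w1.png

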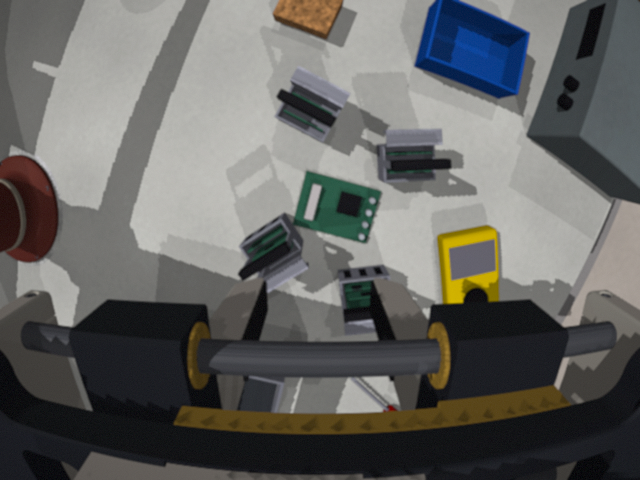

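The wrist view shows the four baskets at (312,108), (418,160), (270,255) and (360,290), with the loose board in the middle. The network's positions agree with my fit to 3 mm. Next I move to the knob.

```bash
python3 - <<'E'
from h import *
from plant import bot
s=bot.get_state(); print(go([.434,-.41,.36],-.37,s))
E
```

```text
(array([-55.59, -31.32,   1.53]), array([-0.001, -0.001,  0.785]))
```

```bash
python3 -m handwheel '-5.1 -2.9 0 0 0 0.1 5; -10.2 -5.8 0 0 0 0.2 5; -15.3 -8.7 0 0 0 0.3 5; -20.4 -11.6 0 0 0 0.4 5; -25.5 -14.5 0 0 0 0.5 5' | tail -1
python3 - <<'E'
from h import *
from plant import bot
s=bot.get_state(); print(s["tcp_pos"],go([.434,-.41,.36],-.37,s))
E
```

```text
gripper_force: 0.0
[ 0.46643956 -0.06887059  0.37628634] (array([-34.27,  -0.22,   1.6 ]), array([ 0.001, -0.001,  0.282]))
```

```bash
python3 -m handwheel '-5.7 0 0 0 0 0.1 5; -11.4 -0.1 0 0 0 0.2 5; -17.1 -0.1 0 0 0 0.28 5; -22.8 -0.1 1 0 0 0.28 5; -28.5 -0.1 1.5 0 0 0.28 5' | tail -1
python3 -m handwheel '-5.7 1.6 0 0 0 0 5; -5.7 1.6 0 0 0 0 5; -5.7 1.6 0 0 0 0 5'|tail -1
python3 - <<'E'
from look import *
s=look("w2",{"cleaner":0,"counter_grip":.14,"start_top":.12,"cleaner_mouth":.13})
print(s["tcp_pos"],s["orientation"],s["joint_positions"])
E
```

```text
gripper_force: 0.0
gripper_force: 0.0
counter_grip [323.2 108. ] 0.84 [ 0.4793 -0.3105  0.14  ]
start_top [403.6  63.7] 0.57 [ 0.5771 -0.2916  0.12  ]
[ 0.43593433 -0.41001716  0.36064435] [-5.83489753e-04  8.24106392e-01  5.66434391e-01  6.27998583e-04] [ 0.34450446  0.5008497   0.64259337  1.38606332 -0.30046206  1.35352443
  0.62610909]
```

View pics/w2.png

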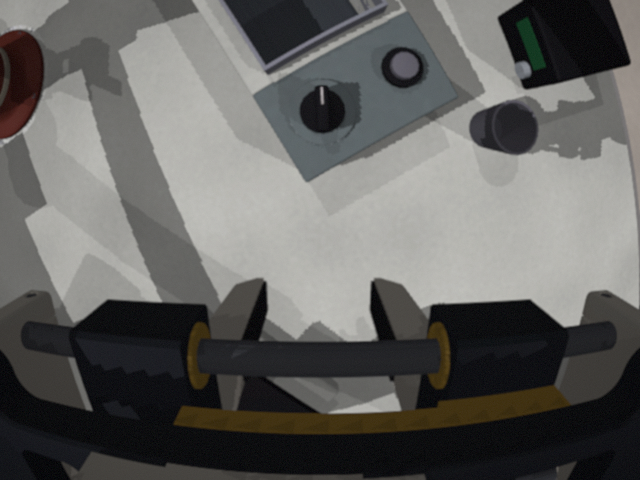

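```bash
python3 - <<'E'
from h import *
import pickle
K,T,p,o=pickle.load(open("pics/w2.pkl","rb"))
pw=lambda P:proj_w(P,K,T,p,o)
q0=[0.4913,-0.1254,0.1683]
H=[(-.074,-.114,.13),(-.1,-.238,.105),(.1,-.238,.105)]
px=np.array([(266,71),(307,181),(456,97)],float)
print((pw(place(q0,H))-px).round(1))
o2=lambda a:np.array(a,float)/5+[325,240]
H2=[(.1,-.238,.105),(-.1,-.238,.105),(.1,.125,.105),(-.1,.125,.105),(.074,.114,.13),(-.074,.114,.13),(-.074,-.114,.13),(.074,-.114,.13)]
px2=o2([(700,92),(772,465),(28,190),(80,565),(58,228),(98,508),(545,445),(495,170)])
r=least_squares(lambda q:np.r_[(pw(place(q,H))-px).ravel(),(proj(place(q,H2))-px2).ravel()],q0); q=r.x; print(q,(pw(place(q,H))-px).round(1))
SIDE=(np.array([[481.973,0,319.444],[0,481.973,239.67],[0,0,1]]),np.array([[-0.9864,0.1115,-0.1205,0.4856],[-0.1632,-0.7463,0.6453,0.8561],[-0.0179,0.6562,0.7544,1.0199],[0,0,0,1]]))
for n,t,s,w in [("knob",(458.3,312.8),(390.7,139.0),(323.2,108)),("btn",None,(359.3,147.1),(403.6,63.7))]:
    f=lambda P:np.r_[[] if t is None else (proj([P])-t).ravel(),(proj([P],SIDE)-s).ravel(),(pw(np.array([P]))-w).ravel()]
    r=least_squares(f,[.5,-.3,.12]); print(n,r.x.round(4),r.fun.round(1))
print("knob",place(q,[(-.045,-.18,.13)]),"btn",place(q,[(.055,-.18,.12)]))
E
```

```text
[[-3.2 -0.5]
 [-2.5  2.6]
 [ 2.8 -0.1]]
[ 0.49181038 -0.12519627  0.17151189] [[-2.4 -0.8]
 [-1.4  2.1]
 [ 3.5 -0.9]]
knob [ 0.4798 -0.3106  0.1424] [ 0.4  0.9  0.9  0.4  0.6 -0.4]
btn [ 0.5763 -0.2916  0.1205] [-1.5 -0.6 -0.6  0.1]
knob [[ 0.47819163 -0.31023553  0.13      ]] btn [[ 0.57672441 -0.29316831  0.12      ]]
```

The knob is at (322,108) with its white mark pointing straight up the image, so the bar already lies along tool x. It needs to go back about 2.1 rad. Descending to grip it now.

```bash
python3 - <<'E'
from h import *
from plant import bot
s=bot.get_state(); print(go([.479,-.3104,.141],-.367,s))
E
```

```text
(array([10.82,  0.47, 22.04]), array([ 0.001, -0.001,  0.001]))
```

```bash
python3 -m handwheel '5 0.2 3 0 0 0 5; 10.8 0.5 5 0 0 0 5; 10.8 0.5 11 0 0 0 5; 10.8 0.5 16 0 0 0 5; 10.8 0.5 20 0 0 0 5' | tail -1
python3 -m handwheel '0 0 1 0 0 0 5; 0 0 2 0 0 0 5; 0 0 2 0 0 0 5; 0 0 2 0 0 0 0; 0 0 2 0 0 0 0'
python3 -m handwheel '0 0 0 0 0 0 0; 0 0 0 0 0 0 0;0 0 0 0 0 0 0'
python3 - <<'E'
from h import *
from plant import bot
s=bot.get_state(); print(go([.479,-.3104,.141],-.367,s),s["joint_positions"])
E
```

```text
gripper_force: 0.0
time_s: 5.88
tcp_pos: [0.4787, -0.313, 0.142]
orientation: [0.001, 0.825, 0.565, 0.0]
ft_force: [-0.5, -0.6, 0.0]
opening: 0.0345
gripper_force: 0.0
time_s: 6.25
tcp_pos: [0.4775, -0.3123, 0.1412]
orientation: [-0.001, 0.825, 0.565, -0.0]
ft_force: [-2.2, 1.5, 2.9]
opening: 0.014
gripper_force: 29.8
(array([0.23, 0.07, 0.02]), array([-0.002, -0.001, -0.002])) [ 0.21102991  0.65766728  0.53361729  1.78144895 -0.43743928  0.82453366
  0.58722513]
```

```bash
python3 -m handwheel '0.2 0 0 0 0 -0.15 0; 0.2 0 0 0 0 -0.3 0; 0.2 0 0 0 0 -0.45 0; 0.2 0 0 0 0 -0.6 0; 0.2 0 0 0 0 -0.75 0'
python3 -m handwheel '0 0 0 0 0 -0.15 0; 0 0 0 0 0 -0.3 0; 0 0 0 0 0 -0.45 0; 0 0 0 0 0 -0.6 0; 0 0 0 0 0 -0.75 0'
python3 -m handwheel '0 0 0 0 0 -0.15 0; 0 0 0 0 0 -0.3 0; 0 0 0 0 0 -0.45 0; 0 0 0 0 0 -0.5 0; 0 0 0 0 0 -0.5 0'
python3 - <<'E'
from h import *
from plant import bot
s=bot.get_state(); print(go([.479,-.3104,.141],1.742,s),s["joint_positions"],s["torque"])
E
```

```text
time_s: 6.88
tcp_pos: [0.479, -0.3122, 0.1412]
orientation: [0.001, 0.559, 0.829, -0.001]
ft_force: [-0.5, -1.5, 0.5]
opening: 0.0143
gripper_force: 29.8
time_s: 7.5
tcp_pos: [0.4801, -0.3111, 0.1412]
orientation: [0.001, 0.216, 0.976, -0.0]
ft_force: [1.1, -0.0, 0.4]
opening: 0.0138
gripper_force: 29.8
time_s: 8.12
tcp_pos: [0.4803, -0.3101, 0.1412]
orientation: [0.001, -0.03, 1.0, 0.0]
ft_force: [1.5, 1.9, 0.9]
opening: 0.014
gripper_force: 29.8
(array([ 0.13, -0.02,  0.02]), array([ 0.   ,  0.003, -0.111])) [ 0.56562186  0.60391351 -0.04612503  1.76940581  0.03504802  0.76717233
  2.13347271] [ 0.41110245 -0.44750433  0.0596289 ]
```

```bash
python3 -m handwheel '0 0 0 0 0 -0.1 0; 0 0 0 0 0 -0.1 0'|head -0
python3 - <<'E'
from h import *
from plant import bot
s=bot.get_state(); print(go([.479,-.3104,.141],1.742,s)[1],s["torque"])
E
python3 -m handwheel '0 0 0 0 0 -0.1 0; 0 0 0 0 0 -0.1 0; 0 0 0 0 0 -0.1 0'|head -0
python3 - <<'E'
from h import *
from plant import bot
s=bot.get_state(); print(go([.479,-.3104,.141],1.742,s)[1],s["torque"])
E
```

```text
[ 0.001  0.002 -0.012] [ 0.66514465 -0.58544789  0.00978586]
[0.001 0.002 0.086] [ 0.96693791 -0.68497394 -0.66521669]Exception ignored on flushing sys.stdout:
BrokenPipeError: [Errno 32] Broken pipe
Exception ignored on flushing sys.stdout:
BrokenPipeError: [Errno 32] Broken pipe
```

```bash
python3 -m handwheel '0 0 0 0 0 -0.06 0; 0 0 0 0 0 -0.06 0; 0 0 0 0 0 -0.06 0'
python3 - <<'E'
from h import *
from plant import bot
s=bot.get_state(); print(go([.479,-.3104,.141],1.742,s)[1],s["torque"])
E
python3 -m handwheel '0 0 0 0 0 0 1.6; 0 0 0 0 0 0 5; 0 0 0 0 0 0 5; 0 0 -5 0 0 0 5; 0 0 -11 0 0 0 5'
python3 -m handwheel '-6 0 -5 0 0 0 5; -6 0 -5 0 0 0 5; -6 0 -5 0 0 0 5'|tail -1
python3 - <<'E'
from look import *
s=look("w3",{"cleaner":0,"counter_grip":.14,"start_top":.12,"cleaner_mouth":.13})
print(s["tcp_pos"],s["orientation"],s["joint_positions"])
cv2.imwrite("pics/t3c.png",cv2.resize(bot.read_camera("top")["frame"][230:360,190:485],None,fx=2.7,fy=2.7,interpolation=cv2.INTER_CUBIC))
E
```

```text
time_s: 9.12
tcp_pos: [0.4797, -0.31, 0.1411]
orientation: [0.001, -0.158, 0.987, 0.0]
ft_force: [2.3, 4.3, 1.4]
opening: 0.0155
gripper_force: 33.5
[0.001 0.002 0.146] [ 0.99414033 -0.71350905 -0.77129387]
time_s: 9.75
tcp_pos: [0.4771, -0.3117, 0.2508]
orientation: [-0.002, -0.159, 0.987, 0.001]
ft_force: [0.6, -0.8, 0.5]
opening: 0.0486
gripper_force: 0.0
gripper_force: 0.0
cleaner [452.6 210.1] 0.63 [ 0.4879 -0.1286  0.    ]
counter_grip [318.9 157.6] 0.74 [ 0.4783 -0.3116  0.14  ]
start_top [301.2 267.7] 0.64 [ 0.5803 -0.2951  0.12  ]
cleaner_mouth [499.4 240. ] 0.95 [ 0.4924 -0.1241  0.13  ]
[ 0.53616386 -0.29235319  0.30138793] [ 3.12170930e-05 -1.59832396e-01  9.87143743e-01 -9.13587936e-04] [ 0.54490933  0.50379938 -0.13598416  1.44538308  0.07198025  1.19614021
  2.29117756]
```

View pics/w3.png

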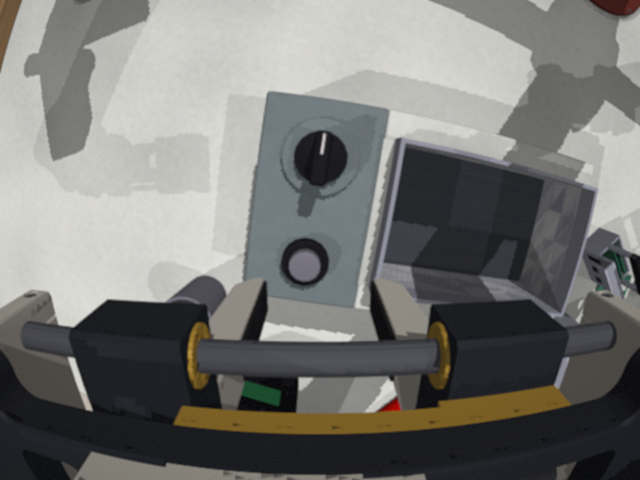

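The counter bar now lies parallel to the knob-to-button line: mark at (322,140), bar centre (319,158), button (304,265). The torque rise confirmed it reached the zero stop. Next I refine the basket poses using both views.

```bash
cat > bk.py <<'E'
from h import *
import pickle
K,T,p,o=pickle.load(open("pics/w1.pkl","rb"))
b=lambda a:np.array(a,float)/5.5+[190,240]
L=[(0,.035,.114),(0,-.035,.114),(.042,.035,.082),(.042,-.035,.082)]
for n,t,w,y0 in [("BR",[(448,375),(560,462),(505,312),(605,390)],[(240,275),(291,248),(275,290),(305,268)],-.6),("TL",[(172,215),(112,88),(105,250),(45,135)],[(388,158),(450,165),(386,131),(441,131)],2.06),("BL",[(97,522),(118,385),(28,520),(40,375)],[(334,121),(277,92),(348,97),(298,69)],1.5)]:
    fw=lambda q,L=L:proj_w(place(q,L),K,T,p,o)
    w=np.array(w,float)
    e=lambda q,w=w:(fw(q)-w).ravel()
    q=least_squares(e,[.45,.2,y0],loss='soft_l1').x
    w2=w
    r=least_squares(lambda q:np.r_[e(q),(proj(place(q,L))-b(t)).ravel()],q,loss='soft_l1')
    print(n,"wrist",q.round(4),np.abs(e(q)).max().round(1),"joint",r.x.round(4))
E
python3 bk.py
python3 - <<'E'
from h import *
from plant import bot
s=bot.get_state(); print([ (np.round(d["xy"],1),round(d["confidence"],2)) for d in (bot.read_camera("top") and bot.place_of("basket_a","top"))])
for q in [(.4635,.134,-.606)]:
  for z in (.28,.108): print(go([q[0],q[1],z],q[2],s))
E
```

```text
BR wrist [ 0.5076  0.14   -2.5168] 65.2 joint [ 0.5075  0.1403 -2.4871]
TL wrist [0.5812 0.3143 1.9408] 6.0 joint [0.5839 0.3124 2.0109]
BL wrist [0.4938 0.3417 2.5741] 107.7 joint [0.4577 0.3252 2.5217]
[(array([219.4, 270.2]), 0.92), (array([330. , 182.7]), 0.92), (array([289., 263.]), 0.83), (array([284. , 314.8]), 0.7), (array([224.2, 320.2]), 0.62), (array([376. , 313.1]), 0.19)]
(array([-6.61, 42.74,  2.04]), array([ 0.002, -0.002, -0.646]))
(array([-6.65, 42.73, 19.24]), array([ 0.002, -0.002, -0.646]))
```

```bash
sed -i 's/\[(240,275),(291,248),(275,290),(305,268)\]/[(291,248),(240,275),(305,268),(275,290)]/; s/\[(334,121),(277,92),(348,97),(298,69)\]/[(277,92),(334,121),(298,69),(348,97)]/' bk.py; python3 bk.py
```

```text
BR wrist [ 0.4653  0.14   -0.6506] 12.3 joint [ 0.4648  0.1395 -0.6459]
TL wrist [0.5812 0.3143 1.9408] 6.0 joint [0.5839 0.3124 2.0109]
BL wrist [0.4407 0.3181 1.4541] 2.8 joint [0.4408 0.3188 1.4751]
```

```bash
cat >> h.py <<'E'
def go1(target,ay,s):   # no half-turn choice
    Rt=R.from_quat(np.roll(s["orientation"],-1)); y=np.array([np.cos(ay),np.sin(ay),0]); z=np.array([0,0,-1.])
    rv=(Rt.inv()*R.from_matrix(np.c_[np.cross(y,z),y,z])).as_rotvec()
    return (Rt.inv().apply(np.asarray(target)-s["tcp_pos"])*100).round(2), rv.round(3)
E
cat > g.py <<'E'
import sys
from h import *
from plant import bot
s=bot.get_state(); a=[float(v) for v in sys.argv[1:]]
print(round(s["time_s"],2),s["tcp_pos"].round(4),"j",np.round(s["joint_positions"],2),"F",np.round(s["ft_force"],1),"M",np.round(s["torque"],2),"op",round(s["opening"],4))
print(*go1(a[:3],a[3],s))
E
python3 -m handwheel '-1 5 0 0 0 0.17 5; -2 10 0 0 0 0.34 5; -3 15 0 0 0 0.51 5; -4 20 0 0 0 0.68 5; -5 25 0 0 0 0.85 5'|tail -1
python3 g.py .4 .08 .30 -.61
```

```text
gripper_force: 0.0
11.15 [ 0.5042 -0.0375  0.3011] j [ 0.03  0.33  0.    1.74 -0.    1.08  1.07] F [ 1.  -0.1 -0. ] M [-0.01 -0.   -0.02] op 0.0498
[14.96  4.78  0.1 ] [0.    0.    1.645]
```

```bash
python3 -m handwheel '2 1 0 0 0 0.17 5; 2 2 0 0 0 0.34 5; 3 4 0 0 0 0.51 5; 4 6 0 0 0 0.68 5; 5 8 0 0 0 0.85 5'|tail -1
cat > tb.py <<'E'
# basket origins from top and wrist detections
from h import *
from plant import bot
r=bot.read_camera("top"); K,E=r["K"],r["extrinsics"]
def top(uv,z):
    d=E[:3,:3]@[(uv[0]-K[0,2])/K[0,0],-(uv[1]-K[1,2])/K[1,1],-1]; return (E[:3,3]+d*(z-E[2,3])/d[2]).round(4)[:2]
for l,z in [("basket_a",0),("basket_a_bar",.105)]:
    print(l,[(top(d["xy"],z).tolist(),round(d["confidence"],2)) for d in bot.place_of(l,"top")])
E
python3 tb.py; python3 g.py .4645 .1348 .28 -.61
```

```text
gripper_force: 0.0
basket_a [([0.5893, 0.3158], 0.92), ([0.8629, 0.0119], 0.85), ([0.4656, 0.1349], 0.82), ([0.6221, 0.131], 0.79), ([0.4516, 0.2869], 0.67), ([0.7507, 0.1975], 0.24)]
basket_a_bar [([0.4624, 0.1402], 0.81), ([0.5798, 0.3072], 0.71)]
11.93 [0.5017 0.0562 0.3009] j [-0.26  0.33  0.15  1.74 -0.05  1.08  0.1 ] F [-0.5  0.  -0.4] M [-0.14  0.05 -0.  ] op 0.0501
[ 8.43 -2.12  2.08] [-0.     0.     0.807]
```

```bash
python3 -m handwheel '3 -1 0 0 0 0.17 5; 6 -1.5 0 0 0 0.34 5; 8.4 -2.1 0 0 0 0.51 5; 8.4 -2.1 1 0 0 0.68 5; 8.4 -2.1 2 0 0 0.8 5'|tail -1
python3 -m handwheel '0 0 0 0 0 0 5; 0 0 0 0 0 0 5'|tail -1
python3 g.py .4645 .1348 .108 -.61
```

```text
gripper_force: 0.0
gripper_force: 0.0
12.8 [0.4657 0.133  0.2814] j [-0.53  0.32  0.28  1.83 -0.1   1.01 -0.82] F [-0.   0.   0.2] M [-0.03  0.11  0.02] op 0.05
[ 0.08 -0.21 17.34] [ 0.001 -0.     0.002]
```

```bash
python3 -m handwheel '0 -0.1 6 0 0 0 5; 0 -0.1 11 0 0 0 5; 0 -0.1 15 0 0 0 5; 0 -0.1 17.3 0 0 0 5; 0 -0.1 17.3 0 0 0 5'|tail -1
python3 -m handwheel '0 0 0 0 0 0 0; 0 0 0 0 0 0 0; 0 0 0 0 0 0 0; 0 0 0 0 0 0 0'
python3 g.py .4645 .1348 .108 -.61
```

```text
gripper_force: 0.0
time_s: 13.92
tcp_pos: [0.4647, 0.1347, 0.1085]
orientation: [-0.0, 0.887, 0.463, 0.0]
ft_force: [-0.6, 1.0, 1.3]
opening: 0.0146
gripper_force: 0.4
13.93 [0.4647 0.1347 0.1085] j [-0.47  0.56  0.21  2.04 -0.21  0.56 -0.72] F [-0.6  1.   1.3] M [0.13 0.25 0.03] op 0.0146
[ 0.   -0.02  0.05] [ 0.    -0.001  0.001]
```

```bash
python3 -m handwheel '0 0 0 0 0 0 0; 0 0 0 0 0 0 0; 0 0 -1 0 0 0 0; 0 0 -3 0 0 0 0; 0 0 -5 0 0 0 0'
python3 -m handwheel '0 0 -4 0 0 0 0; 0 0 -8 0 0 0 0; 0 0 -11 0 0 0 0; 0 0 -13 0 0 0 0;  0 0 -13 0 0 0 0'
cat > hang.py <<'E'
# hang.py side(+1/-1) ysite [zTCP]: target for TCP with bar gripped at +3 mm
import sys
from h import *
C=(.4922,-.1248,.17)
sd,ys,z=int(sys.argv[1]),float(sys.argv[2]),float(sys.argv[3])
P=place(C,[(sd*.040,ys,z)])[0]; ay=C[2]+(0 if sd>0 else np.pi)
from plant import bot
s=bot.get_state()
print(round(s["time_s"],2),s["tcp_pos"].round(4),"j",np.round(s["joint_positions"],2),"F",np.round(s["ft_force"],1),"M",np.round(s["torque"],2),"op",round(s["opening"],4),round(float(np.max(s["gripper_force"])),1))
print("target",P.round(4),*go1(P,ay,s))
E
python3 hang.py 1 .052 .285
```

```text
time_s: 14.55
tcp_pos: [0.4643, 0.1342, 0.1585]
orientation: [0.0, 0.887, 0.462, -0.0]
ft_force: [0.4, 1.5, -2.8]
opening: 0.0118
gripper_force: 30.0
time_s: 15.18
tcp_pos: [0.4652, 0.1344, 0.2893]
orientation: [0.0, 0.887, 0.462, 0.002]
ft_force: [-0.3, 0.2, -2.7]
opening: 0.0117
gripper_force: 30.0
15.18 [0.4652 0.1344 0.2893] j [-0.54  0.31  0.29  1.82 -0.1   1.03 -0.82] F [-0.3  0.2 -2.7] M [-0.07  0.04  0.01] op 0.0117 30.0
target [ 0.5228 -0.0668  0.285 ] [-13.2   16.24   0.43] [ 0.003 -0.002 -0.779]
```

```bash
python3 -m handwheel '-2.6 3.2 0 0 0 -0.16 0; -5.3 6.5 0 0 0 -0.32 0; -7.9 9.7 0 0 0 -0.48 0; -10.6 13 0 0 0 -0.64 0; -13.2 16.2 0 0 0 -0.78 0'|tail -2
python3 -m handwheel '0 0 0 0 0 0 0; 0 0 0 0 0 0 0;0 0 0 0 0 0 0'|tail -1
python3 hang.py 1 .052 .20
python3 - <<'E'
from look import *
look("w4",{"cleaner_mouth":.13,"cleaner":0,"basket_a":.18})
E
```

```text
opening: 0.0123
gripper_force: 30.0
gripper_force: 30.0
16.18 [ 0.5215 -0.0647  0.2873] j [-0.05  0.38  0.18  1.71 -0.08  1.06  0.34] F [ 0.7  0.8 -2.7] M [-0.04  0.04  0.05] op 0.0117 30.0
target [ 0.5228 -0.0668  0.2   ] [-0.24  0.11  8.73] [-0.001 -0.001  0.003]
cleaner_mouth [272.  292.2] 0.66 [ 0.4903 -0.127   0.13  ]
cleaner [286.4 251. ] 0.68 [ 0.4922 -0.1264  0.    ]
basket_a [421.1  64. ] 0.74 [0.5689 0.0764 0.18  ]
basket_a [320.8 244.1] 0.7 [ 0.5227 -0.0625  0.18  ]
basket_a [566.7 198.2] 0.7 [0.7127 0.0095 0.18  ]
```

View pics/w4.png

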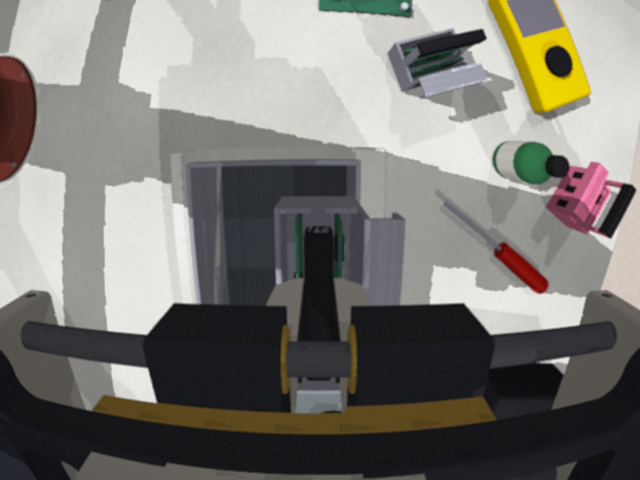

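The basket hangs from the jaws at (320,244). Its lip at (385,260) is outside the right rim wall, at column 358, as it should be. Checking the rim corners against the model before lowering.

```bash
python3 - <<'E'
from h import *
import pickle
K,T,p,o=pickle.load(open("pics/w4.pkl","rb"))
print(proj_w(place((.4922,-.1248,.17),[(.074,.114,.13),(-.074,.114,.13),(.074,.05,.13),(-.074,-.0,.13)]),K,T,p,o).round(1))
O,d=ray_w([(360.5,160.5),(187.5,163)],K,T,p,o); P=at_z(O,d,.13);print(P, np.arctan2(-(P[0]-P[1])[0],(P[0]-P[1])[1]))
E
```

```text
[[361.6 159.8]
 [185.7 162.5]
 [359.9 235.8]
 [195.2 288.5]]
[[ 0.54504281 -0.0006828   0.13      ]
 [ 0.40168707 -0.0251932   0.13      ]] -1.401457662347101
```

```bash
python3 -m handwheel '-0.2 0.1 3 0 0 0 0; -0.2 0.1 6 0 0 0 0; -0.2 0.1 9 0 0 0 0; -0.2 0.1 11 0 0 0 0; -0.2 0.1 11 0 0 0 0'
python3 hang.py 1 .052 .158
```

```text
time_s: 17.0
tcp_pos: [0.5222, -0.0677, 0.1768]
orientation: [-0.002, 0.644, 0.765, -0.001]
ft_force: [-0.6, -0.3, -2.8]
opening: 0.0119
gripper_force: 30.0
17.0 [ 0.5222 -0.0677  0.1768] j [-0.02  0.5   0.16  1.86 -0.11  0.79  0.37] F [-0.6 -0.3 -2.8] M [-0.08  0.12  0.01] op 0.0119 30.0
target [ 0.5228 -0.0668  0.158 ] [0.07 0.08 1.88] [-0.004 -0.001  0.002]
```

```bash
python3 -m handwheel '0 0 0.8 0 0 0 0; 0 0 1.5 0 0 0 0; 0 0 1.9 0 0 0 0; 0 0 1.9 0 0 0 0;0 0 1.9 0 0 0 0'
python3 hang.py 1 .052 .158
```

```text
time_s: 17.62
tcp_pos: [0.5235, -0.0683, 0.1593]
orientation: [0.0, 0.644, 0.765, 0.0]
ft_force: [-0.6, 0.2, -2.4]
opening: 0.0114
gripper_force: 30.0
17.62 [ 0.5235 -0.0683  0.1593] j [-0.02  0.53  0.16  1.88 -0.12  0.75  0.38] F [-0.6  0.2 -2.4] M [-0.04  0.06 -0.04] op 0.0114 30.0
target [ 0.5228 -0.0668  0.158 ] [ 0.16 -0.04  0.13] [0.001 0.    0.001]
```

```bash
python3 -m handwheel '0 0 0.2 0 0 0 0; 0 0 0.3 0 0 0 0; 0 0 0.3 0 0 0 0'|tail -3
python3 -m handwheel '0 0 0 0 0 0 1.6; 0 0 0 0 0 0 3.2; 0 0 0 0 0 0 3.2; 0 0 0 0 0 0 3.2'
python3 -m handwheel '0 0 -1 0 0 0 3.2; 0 0 -3 0 0 0 3.2; 0 0 -8 0 0 0 3.2; 0 0 -13 0 0 0 3.2; 0 0 -13 0 0 0 3.2'
python3 tb.py; python3 g.py .6077 .1270 .30 -1.04
```

```text
ft_force: [-3.3, -0.6, 7.5]
opening: 0.012
gripper_force: 30.0
time_s: 18.5
tcp_pos: [0.5234, -0.0682, 0.1559]
orientation: [0.0, 0.644, 0.765, -0.0]
ft_force: [0.7, 0.2, 0.2]
opening: 0.0313
gripper_force: 0.0
time_s: 19.12
tcp_pos: [0.5257, -0.0688, 0.2909]
orientation: [0.004, 0.644, 0.765, 0.003]
ft_force: [-0.5, -0.3, 0.2]
opening: 0.0321
gripper_force: 0.0
basket_a [([0.5945, 0.3211], 0.95), ([0.4636, 0.2906], 0.9), ([0.6153, 0.1305], 0.74), ([0.8542, 0.0215], 0.68), ([0.5386, -0.0613], 0.55)]
basket_a_bar [([0.5344, -0.0699], 0.89), ([0.5284, -0.0613], 0.44)]
19.27 [ 0.5225 -0.068   0.2854] j [-0.04  0.38  0.19  1.71 -0.08  1.06  0.34] F [-0.2 -0.4 -0.3] M [-0.06  0.04  0.  ] op 0.0324
[17.77 11.71 -1.47] [-2.000e-03  1.000e-03  1.211e+00]
```

```bash
python3 g.py .505 .067 .30 -1.04 | tail -1
python3 -m handwheel '2 -1 -1 0 0 0.17 5; 4 -2 -1.5 0 0 0.34 5; 6 -3 -1.5 0 0 0.51 5; 8 -4 -1.5 0 0 0.68 5; 10 -5 -1.5 0 0 0.85 5'|tail -1
python3 g.py .505 .067 .30 -1.04 | tail -1
```

```text
[13.61  0.57 -1.45] [-2.000e-03  1.000e-03  1.211e+00]
gripper_force: 0.0
[ 6.59  1.02 -0.08] [-0.002  0.003  0.355]
```

```bash
python3 -m handwheel '4 0.6 0 0 0 0.17 5; 6.6 1 0 0 0 0.34 5; 6.6 1 0 0 0 0.355 5; 6.6 1 0 0 0 0.355 5'|tail -1
python3 - <<'E'
from look import *
s=look("w5",{"basket_a":0,"basket_a_bar":.105,"basket_a_lip":.08})
from g import *
E
python3 g.py .6077 .127 .108 -1.04
```

```text
gripper_force: 0.0
basket_a [145.9 147.6] 0.97 [0.4576 0.2941 0.    ]
basket_a [319.  102.2] 0.9 [0.6103 0.1275 0.    ]
basket_a [178.6  50.3] 0.57 [0.5864 0.3166 0.    ]
basket_a_bar [454.9 291.5] 0.8 [ 0.5141 -0.0946  0.105 ]
basket_a_lip [462.6 252.1] 0.59 [ 0.5518 -0.0886  0.08  ]
basket_a_lip [457.  291.9] 0.31 [ 0.5112 -0.1117  0.08  ]
20.6 [0.5056 0.0658 0.3011] j [-0.46  0.35  0.4   1.73 -0.15  1.09 -1.04] F [ 0.2  0.5 -1.1] M [-0.08  0.2  -0.  ] op 0.0502
20.6 [0.5056 0.0658 0.3011] j [-0.46  0.35  0.4   1.73 -0.15  1.09 -1.04] F [ 0.2  0.5 -1.1] M [-0.08  0.2  -0.  ] op 0.0502
[11.91 -0.04 19.3 ] [-0.     0.     0.005]Traceback (most recent call last):
  File "<stdin>", line 3, in <module>
  File "g.py", line 6, in <module>
    print(*go1(a[:3],a[3],s))
                     ~^^^
IndexError: list index out of range
```

View pics/w5.png

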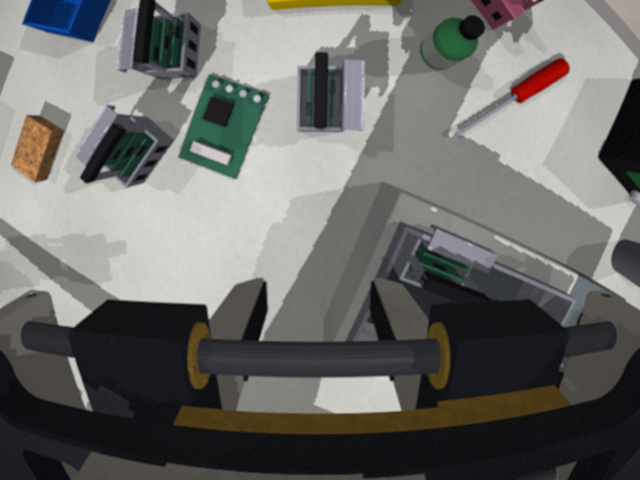

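The first basket hangs on the rim at (445,260). The next one, at (325,92), lines up with the tool: bar vertical, lip to the right. The bottom-left basket has been knocked to (120,148). Picking the centred one.

```bash
python3 -m handwheel '5 0 3 0 0 0 5; 11 0 4 0 0 0 5; 12 0 9 0 0 0 5; 12 0 14 0 0 0 5; 12 0 17 0 0 0 5'|tail -1
python3 -m handwheel '0 0 1.5 0 0 0 5; 0 0 2.3 0 0 0 5; 0 0 2.3 0 0 0 5'|tail -1
python3 g.py .609 .1275 .1085 -1.04
python3 -m handwheel '0 0 0 0 0 0 0; 0 0 0 0 0 0 0; 0 0 0 0 0 0 0; 0 0 0 0 0 0 0; 0 0 0 0 0 0 0'|tail -2
python3 -m handwheel '0 0 0 0 0 0 0; 0 0 -1 0 0 0 0; 0 0 -3 0 0 0 0; 0 0 -6 0 0 0 0; 0 0 -9 0 0 0 0'
python3 hang.py 1 -.052 .29
```

```text
gripper_force: 0.0
gripper_force: 0.0
21.6 [0.6098 0.1282 0.1087] j [-0.43  0.73  0.31  1.65 -0.29  0.8  -1.02] F [-0.2  0.7  0.8] M [-0.05  0.13 -0.02] op 0.0497
[-0.1   0.02  0.02] [ 0.    -0.001  0.006]
opening: 0.0119
gripper_force: 30.0
time_s: 22.85
tcp_pos: [0.6085, 0.1285, 0.1986]
orientation: [-0.0, 0.964, 0.265, -0.001]
ft_force: [0.3, 0.1, -3.2]
opening: 0.0117
gripper_force: 30.0
22.85 [0.6085 0.1285 0.1986] j [-0.45  0.63  0.35  1.57 -0.25  0.99 -1.06] F [ 0.3  0.1 -3.2] M [-0.03  0.09  0.01] op 0.0117 30.0
target [ 0.5404 -0.1693  0.29  ] [-21.1   22.09  -9.13] [-2.000e-03  1.000e-03 -1.204e+00]
```

```bash
python3 -m handwheel '0 0 -5 0 0 0 0; -2 2 -10.5 0 0 -0.15 0; -5 5 -11 0 0 -0.32 0; -8 8.3 -11 0 0 -0.49 0; -11 11.5 -11 0 0 -0.66 0'|tail -2
python3 hang.py 1 -.052 .305
```

```text
opening: 0.0115
gripper_force: 30.0
23.48 [ 0.5725 -0.028   0.3082] j [-0.14  0.44  0.24  1.55 -0.11  1.17 -0.25] F [ 0.9  0.2 -3.3] M [-0.11  0.05  0.03] op 0.0115 30.0
target [ 0.5404 -0.1693  0.305 ] [-14.34   2.09   0.32] [-0.001  0.    -0.538]
```

```bash
python3 -m handwheel '-4 0.6 0 0 0 -0.16 0; -8 1.2 0 0 0 -0.32 0; -12 1.8 0 0 0 -0.48 0; -14.3 2.1 0 0 0 -0.54 0; -14.3 2.1 0 0 0 -0.54 0'|tail -2
python3 -m handwheel '0 0 0 0 0 0 0; 0 0 0 0 0 0 0'|tail -1
python3 hang.py 1 -.052 .175
python3 - <<'E'
from look import *
look("w6",{"cleaner_mouth":.13,"cleaner":0,"basket_a":.197})
E
```

```text
opening: 0.0117
gripper_force: 30.0
gripper_force: 30.0
24.35 [ 0.5414 -0.1654  0.3079] j [ 0.17  0.42  0.13  1.57 -0.06  1.16  0.49] F [-0.1  0.4 -2.7] M [-0.05  0.06  0.01] op 0.0119 30.0
target [ 0.5404 -0.1693  0.175 ] [-0.38 -0.17 13.29] [ 0.    -0.001 -0.001]
cleaner_mouth [270.  173.2] 0.93 [ 0.4918 -0.126   0.13  ]
cleaner [282.5 163.6] 0.86 [ 0.49   -0.1243  0.    ]
basket_a [317.8 243.6] 0.96 [ 0.5408 -0.1641  0.197 ]
basket_a [561.6 122.9] 0.81 [ 0.7156 -0.0337  0.197 ]
basket_a [321.9 119.1] 0.8 [ 0.5289 -0.0768  0.197 ]
```

Same geometry as before, with the basket at TCP +1 mm, so I lower it.

```bash
python3 -m handwheel '-0.3 -0.1 3 0 0 0 0; -0.3 -0.1 6 0 0 0 0; -0.3 -0.1 9 0 0 0 0; -0.3 -0.1 11.5 0 0 0 0; -0.3 -0.1 13 0 0 0 0'|tail -4
python3 -m handwheel '0 0 0.3 0 0 0 0; 0 0 0.3 0 0 0 0'|tail -1
python3 hang.py 1 -.052 .157
```

```text
orientation: [-0.001, 0.646, 0.763, -0.0]
ft_force: [0.0, -0.7, -2.5]
opening: 0.0119
gripper_force: 30.0
gripper_force: 30.0
25.43 [ 0.541  -0.1709  0.1757] j [ 0.19  0.56  0.12  1.75 -0.08  0.84  0.51] F [-0.2  0.3 -2.6] M [-0.1   0.03 -0.01] op 0.0122 30.0
target [ 0.5404 -0.1693  0.157 ] [ 0.17 -0.04  1.87] [ 0.001  0.001 -0.004]
```

```bash
python3 -m handwheel '0.1 0 0.8 0 0 0 0; 0.1 0 1.5 0 0 0 0; 0.1 0 1.9 0 0 0 0; 0.1 0 2 0 0 0 0;0.1 0 2 0 0 0 0'
python3 hang.py 1 -.052 .157
```

```text
time_s: 26.05
tcp_pos: [0.5397, -0.1697, 0.1573]
orientation: [-0.0, 0.646, 0.763, 0.0]
ft_force: [-5.7, 1.6, 9.8]
opening: 0.0116
gripper_force: 30.0
26.05 [ 0.5397 -0.1697  0.1573] j [ 0.19  0.58  0.11  1.77 -0.09  0.8   0.51] F [-5.7  1.6  9.8] M [ 0.31  1.02 -0.04] op 0.0116 30.0
target [ 0.5404 -0.1693  0.157 ] [0.03 0.07 0.03] [ 0.    -0.001 -0.004]
```

```bash
sed -i 's/ay=C\[2\]+(0 if sd>0 else np.pi)/ay=C[2]/' hang.py
python3 -m handwheel '0 0 0 0 0 0 1.6; 0 0 0 0 0 0 3.2; 0 0 0 0 0 0 3.2; 0 0 0 0 0 0 3.2'|tail -4
python3 -m handwheel '0 0 -1 0 0 0 3.2; 0 0 -3 0 0 0 3.2; 0 0 -8 0 0 0 3.2; 0 0 -13 0 0 0 3.2; 0 0 -15 0 0 0 3.2'|tail -1
python3 tb.py; python3 g.py .478 .26 .31 -1.11
```

```text
orientation: [0.0, 0.646, 0.763, 0.0]
ft_force: [0.2, -0.9, -0.5]
opening: 0.0318
gripper_force: 0.0
gripper_force: 0.0
basket_a [([0.5949, 0.3254], 0.88), ([0.8589, 0.0155], 0.81), ([0.4563, 0.2947], 0.8), ([0.5316, -0.069], 0.79), ([0.5656, -0.1743], 0.63)]
basket_a_bar [([0.5304, -0.0665], 0.73)]
27.32 [ 0.5407 -0.17    0.3063] j [ 0.18  0.42  0.14  1.57 -0.06  1.15  0.49] F [-0.3  0.6 -0.6] M [-0.11  0.06 -0.04] op 0.0316
[43.44  0.93 -0.42] [ 3.000e-03 -1.000e-03  1.276e+00]
```

```bash
python3 -m handwheel '5 0.1 -0.4 0 0 0.17 5; 10.5 0.2 -0.4 0 0 0.34 5; 16 0.4 -0.4 0 0 0.51 5; 21.5 0.5 -0.4 0 0 0.68 5; 27 0.6 -0.4 0 0 0.85 5'|tail -1
python3 g.py .478 .26 .31 -1.11
```

```text
gripper_force: 0.0
27.95 [0.5003 0.0991 0.3075] j [-0.42  0.34  0.26  1.72 -0.09  1.1  -0.83] F [ 0.2 -0.6  0.1] M [-0.09  0.04 -0.01] op 0.0496
[ 10.99 -11.95  -0.26] [-0.001  0.003  0.42 ]
```

```bash
python3 -m handwheel '3.5 -4 -0.3 0 0 0.17 5; 7 -8 -0.3 0 0 0.34 5; 11 -12 -0.3 0 0 0.42 5; 11 -12 -0.3 0 0 0.42 5; 11 -12 -0.3 0 0 0.42 5'|tail -1
python3 - <<'E'
from look import *
s=look("w7",{"basket_a":0,"basket_a_bar":.105,"basket_a_lip":.08})
E
python3 g.py .585 .3128 .108 -1.11
```

```text
gripper_force: 0.0
basket_a [544.7 284.1] 0.9 [ 0.527  -0.1042 -0.    ]
basket_a [315.9 107.2] 0.71 [0.5811 0.3124 0.    ]
basket_a [283.5 204.2] 0.71 [0.4557 0.2947 0.    ]
basket_a [582.9  56.1] 0.57 [0.8588 0.0136 0.    ]
basket_a_bar [589.3 324.4] 0.57 [ 0.5172 -0.127   0.105 ]
basket_a_lip [588.8 291.2] 0.7 [ 0.554  -0.1162  0.08  ]
28.77 [0.4785 0.2567 0.3119] j [-0.74  0.39  0.3   1.63 -0.12  1.14 -1.51] F [-0.8  0.4 -0.1] M [-0.03  0.12  0.02] op 0.05
[12.04 -0.26 20.38] [0.001 0.001 0.003]
```

View pics/w7.png

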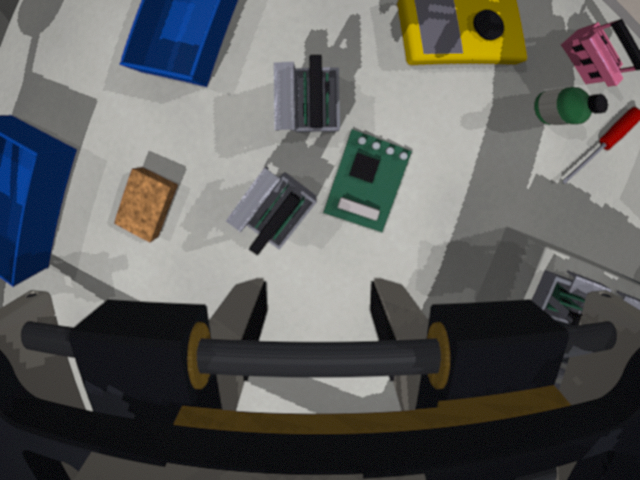

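TL is aligned: bar vertical at (315,90), lip to the left. BL is at (275,210), turned about 40°. The pink look-alike at (600,50) stays put. Picking TL.

```bash
python3 -m handwheel '5 -0.3 3 0 0 0 5; 11 -0.3 4 0 0 0 5; 11.9 -0.3 9 0 0 0 5; 11.9 -0.3 14 0 0 0 5; 11.9 -0.3 18 0 0 0 5'|tail -1
python3 -m handwheel '0 0 1.5 0 0 0 5; 0 0 2.3 0 0 0 5; 0 0 2.3 0 0 0 5'|tail -1
python3 g.py .583 .3125 .1085 -1.11
python3 -m handwheel '0 0 0 0 0 0 0; 0 0 0 0 0 0 0; 0 0 0 0 0 0 0; 0 0 0 0 0 0 0; 0 0 0 0 0 0 0'|tail -2
python3 -m handwheel '0 0 0 0 0 0 0; 0 0 -1 0 0 0 0; 0 0 -3 0 0 0 0; 0 0 -6 0 0 0 0; 0 0 -11 0 0 0 0'
python3 -m handwheel '0 0 -5 0 0 0 0; 0 0 -9 0 0 0 0; 0 0 -9 0 0 0 0'|tail -1
python3 hang.py -1 -.052 .305
python3 - <<'E'
from h import *
import pickle
K,T,p,o=pickle.load(open("pics/w7.pkl","rb"))
L=[(0,.035,.114),(0,-.035,.114),(.042,.035,.082),(.042,-.035,.082)]
px=np.array([(255,248),(292,200),(230,222),(264,171)],float)
r=least_squares(lambda q:(proj_w(place(q,L),K,T,p,o)-px).ravel(),[.457,.294,1.2],loss='soft_l1');print(r.x,np.abs(r.fun).round(1))
E
```

```text
gripper_force: 0.0
gripper_force: 0.0
29.77 [0.5837 0.3149 0.1101] j [-0.66  0.78  0.24  1.52 -0.22  0.87 -1.45] F [0.3 0.3 0.3] M [-0.06  0.15  0.02] op 0.0502
[-0.17  0.18  0.16] [-0.    -0.002  0.006]
opening: 0.012
gripper_force: 30.0
time_s: 31.02
tcp_pos: [0.5814, 0.3145, 0.2183]
orientation: [0.001, 0.973, 0.231, -0.003]
ft_force: [0.9, 0.3, -1.8]
opening: 0.0122
gripper_force: 30.0
gripper_force: 30.0
31.4 [0.5846 0.3153 0.3134] j [-0.68  0.6   0.29  1.27 -0.17  1.29 -1.5 ] F [ 0.7  0.3 -2.5] M [-0.09  0.16  0.01] op 0.0119 30.0
target [ 0.4616 -0.1828  0.305 ] [-33.41  38.94   0.54] [ 0.005 -0.008 -1.274]
[0.45294069 0.29156399 1.39746639] [0.7 7.7 4.  1.8 3.1 1.9 0.4 1.4]
```

```bash
python3 -m handwheel '-3.6 4.2 0 0 0 -0.14 0; -7.2 8.4 0 0 0 -0.28 0; -10.8 12.6 0 0 0 -0.42 0; -14.4 16.8 0 0 0 -0.56 0; -18 21 0 0 0 -0.7 0'|tail -2
python3 hang.py -1 -.052 .305
```

```text
opening: 0.0117
gripper_force: 30.0
32.02 [0.5149 0.0446 0.3072] j [-0.25  0.34  0.17  1.7  -0.06  1.11 -0.46] F [ 1.  -0.5 -2.5] M [-0.15  0.05  0.04] op 0.0117 30.0
target [ 0.4616 -0.1828  0.305 ] [-23.02   3.92   0.26] [-0.003  0.001 -0.569]
```

```bash
python3 -m handwheel '-5 0.8 0 0 0 -0.15 0; -10 1.7 0 0 0 -0.3 0; -15 2.5 0 0 0 -0.45 0; -20 3.4 0 0 0 -0.57 0; -23 3.9 0 0 0 -0.57 0'|tail -2
python3 -m handwheel '0 0 0 0 0 0 0; 0 0 0 0 0 0 0; 0 0 0 0 0 0 0'|tail -1
python3 hang.py -1 -.052 .175
python3 - <<'E'
from look import *
look("w8",{"cleaner_mouth":.13,"cleaner":0,"basket_a":.197})
E
```

```text
opening: 0.0118
gripper_force: 30.0
gripper_force: 30.0
33.02 [ 0.4625 -0.1786  0.3085] j [ 0.23  0.31  0.13  1.75 -0.05  1.09  0.54] F [ 0.8 -0.3 -1.4] M [-0.07  0.1   0.03] op 0.0118 30.0
target [ 0.4616 -0.1828  0.175 ] [-0.42 -0.15 13.35] [-0.001 -0.001 -0.001]
cleaner_mouth [362.  175.2] 0.79 [ 0.4925 -0.1276  0.13  ]
cleaner_mouth [414.9 113.1] 0.66 [ 0.5291 -0.0638  0.13  ]
cleaner [349.6 164. ] 0.69 [ 0.4917 -0.1244  0.    ]
basket_a [392.1 213.7] 0.98 [ 0.5106 -0.1468  0.197 ]
basket_a [395.4 120.7] 0.96 [ 0.5002 -0.0814  0.197 ]
basket_a [321.4 244.1] 0.9 [ 0.4645 -0.1775  0.197 ]
basket_a [599.4 127.9] 0.79 [ 0.6799 -0.0378  0.197 ]
```

View pics/w8.png

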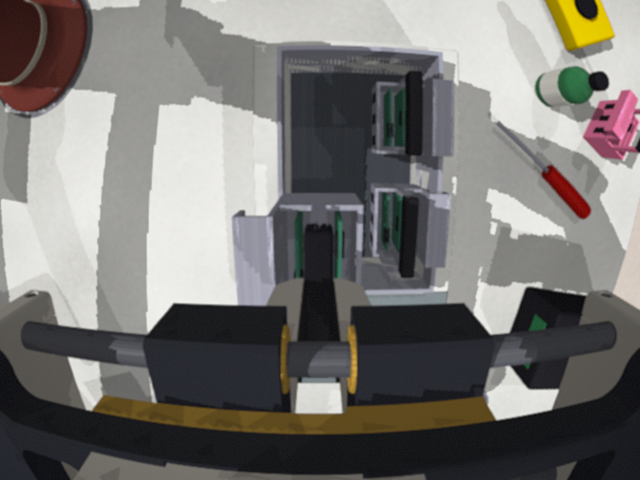

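Two baskets hang upright on the right wall, at (400,115) and (395,230). The held one at (320,235) has its lip (255,250) outside the left wall, at column 282. I lower it.

```bash
python3 -m handwheel '-0.3 -0.1 3 0 0 0 0; -0.3 -0.1 6 0 0 0 0; -0.3 -0.1 9 0 0 0 0; -0.3 -0.1 11.5 0 0 0 0; -0.3 -0.1 13.2 0 0 0 0'|tail -4
python3 -m handwheel '0 0 0 0 0 0 0; 0 0 0 0 0 0 0'|tail -1
python3 hang.py -1 -.052 .157
python3 -m handwheel '0 0 0.8 0 0 0 0; 0 0 1.3 0 0 0 0; 0 0 1.6 0 0 0 0; 0 0 1.6 0 0 0 0'
python3 hang.py -1 -.052 .157
```

```text
orientation: [-0.001, 0.646, 0.764, -0.0]
ft_force: [-0.7, 0.2, -1.5]
opening: 0.012
gripper_force: 30.0
gripper_force: 30.0
34.1 [ 0.4624 -0.1838  0.1778] j [ 0.25  0.46  0.12  1.94 -0.08  0.75  0.58] F [ 0.9 -0.5 -1.5] M [-0.11  0.01  0.03] op 0.0116 30.0
target [ 0.4616 -0.1828  0.157 ] [ 0.11 -0.07  2.08] [ 0.001  0.001 -0.004]
time_s: 34.6
tcp_pos: [0.4615, -0.1836, 0.1608]
orientation: [-0.0, 0.646, 0.763, -0.0]
ft_force: [0.3, 0.3, -2.3]
opening: 0.0119
gripper_force: 30.0
34.6 [ 0.4615 -0.1836  0.1608] j [ 0.26  0.48  0.11  1.96 -0.08  0.71  0.58] F [ 0.3  0.3 -2.3] M [-0.05  0.04 -0.01] op 0.0119 30.0
target [ 0.4616 -0.1828  0.157 ] [0.08 0.02 0.38] [-0.001 -0.    -0.004]
```

```bash
python3 -m handwheel '0 0 0.2 0 0 0 0; 0 0 0.4 0 0 0 0; 0 0 0.4 0 0 0 0'
python3 -m handwheel '0 0 0 0 0 0 1.6; 0 0 0 0 0 0 3.2; 0 0 0 0 0 0 3.2; 0 0 0 0 0 0 3.2'|tail -4
python3 -m handwheel '0 0 -1 0 0 0 3.2; 0 0 -3 0 0 0 3.2; 0 0 -8 0 0 0 3.2; 0 0 -13 0 0 0 3.2; 0 0 -15 0 0 0 3.2'|tail -1
python3 g.py .41 .19 .31 -1.55
```

```text
time_s: 34.98
tcp_pos: [0.4622, -0.1837, 0.1585]
orientation: [0.001, 0.646, 0.763, 0.0]
ft_force: [-1.8, 1.8, 7.4]
opening: 0.0116
gripper_force: 30.0
orientation: [-0.0, 0.646, 0.763, -0.0]
ft_force: [-1.0, 0.5, -0.1]
opening: 0.0317
gripper_force: 0.0
gripper_force: 0.0
36.1 [ 0.4628 -0.1843  0.3109] j [ 0.23  0.3   0.14  1.74 -0.05  1.09  0.55] F [ 0.6 -0.5 -0.3] M [-0.09  0.07  0.04] op 0.0321
[ 3.778e+01  9.700e-01 -2.000e-02] [ 0.007 -0.002  1.716]
```

```bash
python3 -m handwheel '5.5 0.5 0 0 0 0.17 5; 11 1 0 0 0 0.34 5; 16.5 1.5 0 0 0 0.51 5; 22 2 0 0 0 0.68 5; 27.5 2.5 0 0 0 0.85 5'|tail -1
python3 g.py .375 .31 .31 -1.75
```

```text
gripper_force: 0.0
36.73 [0.4422 0.0813 0.3079] j [-0.35  0.23  0.16  1.86 -0.04  1.05 -0.83] F [ 0.7 -0.5 -0.8] M [-0.07  0.06 -0.01] op 0.0502
[ 14.17 -19.17  -0.22] [ 0.000e+00 -1.000e-03  1.102e+00]
```

```bash
python3 -m handwheel '4 -3 0 0 0 0.18 5; 8 -6 0 0 0 0.36 5; 11 -10 0 0 0 0.54 5; 13 -14 0 0 0 0.72 5; 14 -19 0 0 0 0.9 5'|tail -1
python3 -m handwheel '0 0 0 0 0 0.15 5; 0 0 0 0 0 0.2 5; 0 0 0 0 0 0.2 5'|tail -1
python3 - <<'E'
from look import *
s=look("w9",{"basket_a":0,"basket_a_bar":.105,"basket_a_lip":.08})
E
python3 g.py .4557 .2945 .108 -1.75
```

```text
gripper_force: 0.0
gripper_force: 0.0
basket_a [582.4  55.4] 0.94 [ 0.539  -0.1139  0.    ]
basket_a [624.3  48.6] 0.88 [ 0.5568 -0.2172  0.    ]
basket_a [313. 140.] 0.69 [0.4527 0.2983 0.    ]
basket_a [637.3  46.6] 0.2 [ 0.5635 -0.2546  0.    ]
basket_a_bar [636.5  47.8] 0.72 [ 0.5344 -0.1257  0.105 ]
37.92 [0.3752 0.3049 0.3072] j [-0.92  0.29  0.26  1.78 -0.08  1.08 -2.37] F [ 0.1 -0.1 -0.2] M [ 0.01  0.17 -0.01] op 0.0497
[ 8.11 -0.32 19.92] [-0.    -0.     0.011]
```

View pics/w9.png

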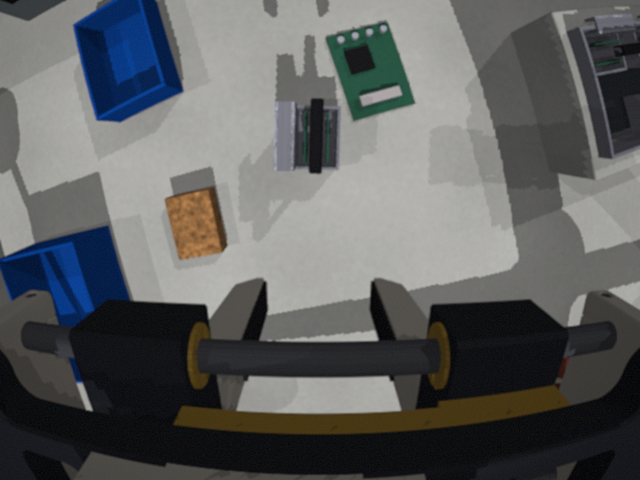

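The last basket is aligned: bar vertical at (316,136), lip to the left. Picking it.

```bash
python3 -m handwheel '4 -0.4 3 0 0 0 5; 7.9 -0.4 5 0 0 0 5; 7.9 -0.4 10 0 0 0 5; 7.9 -0.4 15 0 0 0 5; 7.9 -0.4 18 0 0 0 5'|tail -1
python3 -m handwheel '0 0 1.2 0 0 0 5; 0 0 1.9 0 0 0 5; 0 0 1.9 0 0 0 5'|tail -1
python3 g.py .4545 .296 .1085 -1.75
python3 -m handwheel '0 0 0 0 0 0 0; 0 0 0 0 0 0 0; 0 0 0 0 0 0 0; 0 0 0 0 0 0 0; 0 0 0 0 0 0 0'|tail -2
python3 -m handwheel '0 0 0 0 0 0 0; 0 0 -1 0 0 0 0; 0 0 -3 0 0 0 0; 0 0 -6 0 0 0 0; 0 0 -11 0 0 0 0'
python3 -m handwheel '0 0 -5 0 0 0 0; 0 0 -9 0 0 0 0; 0 0 -9 0 0 0 0'|tail -1
python3 hang.py -1 .052 .305
```

```text
gripper_force: 0.0
gripper_force: 0.0
38.92 [0.4541 0.296  0.1086] j [-0.75  0.62  0.21  1.89 -0.2   0.65 -2.16] F [ 0.5  0.3 -0.4] M [ 0.    0.17 -0.  ] op 0.0502
[ 0.04 -0.    0.01] [-0.001 -0.001  0.011]
opening: 0.0117
gripper_force: 29.9
time_s: 40.17
tcp_pos: [0.4521, 0.2951, 0.2177]
orientation: [0.002, 0.996, -0.084, -0.002]
ft_force: [1.0, 0.7, -3.2]
opening: 0.012
gripper_force: 29.9
gripper_force: 29.9
40.55 [0.4551 0.2964 0.3114] j [-0.81  0.38  0.28  1.63 -0.12  1.13 -2.24] F [-0.3  0.5 -2.8] M [ 0.05  0.2  -0.01] op 0.0117 29.9
target [ 0.444  -0.0803  0.305 ] [ 5.23 37.33  0.46] [ 0.002 -0.009 -1.909]
```

```bash
python3 -m handwheel '0.5 3.4 0 0 0 -0.17 0; 1 6.8 0 0 0 -0.34 0; 1.5 10.2 0 0 0 -0.51 0; 2 13.6 0 0 0 -0.68 0; 2.5 17 0 0 0 -0.85 0'|tail -2
python3 hang.py -1 .052 .305
```

```text
opening: 0.0114
gripper_force: 30.0
41.17 [0.4483 0.1225 0.3061] j [-0.43  0.26  0.15  1.83 -0.04  1.06 -1.15] F [-0.4 -0.2 -2.8] M [-0.04  0.04  0.04] op 0.0114 30.0
target [ 0.444  -0.0803  0.305 ] [-13.2   15.41   0.14] [-0.003  0.003 -1.054]
```

```bash
python3 -m handwheel '-2.5 3 0 0 0 -0.17 0; -5 6 0 0 0 -0.34 0; -7.5 9 0 0 0 -0.51 0; -10 12 0 0 0 -0.68 0; -13.2 15.4 0 0 0 -0.85 0'|tail -1
python3 -m handwheel '0 0 0 0 0 -0.17 0; 0 0 0 0 0 -0.2 0; 0 0 0 0 0 -0.2 0'|tail -1
python3 hang.py -1 .052 .305
python3 - <<'E'
from look import *
look("w10",{"cleaner_mouth":.13,"cleaner":0,"basket_a":.197})
E
```

```text
gripper_force: 30.0
gripper_force: 30.0
42.17 [ 0.4437 -0.0779  0.3071] j [ 0.06  0.23  0.08  1.86 -0.02  1.05  0.31] F [ 0.   0.9 -3.3] M [-0.07  0.06  0.02] op 0.0114 30.0
target [ 0.444  -0.0803  0.305 ] [-0.24 -0.01  0.21] [-0.002 -0.001 -0.01 ]
cleaner_mouth [358.1 284.8] 0.76 [ 0.4892 -0.1281  0.13  ]
cleaner [351.7 242.9] 0.57 [ 0.4928 -0.1216  0.    ]
basket_a [600.1 192.1] 0.74 [0.6755 0.0071 0.197 ]
basket_a [393.4 213.6] 0.67 [ 0.4925 -0.0461  0.197 ]
basket_a [318.7 247.4] 0.59 [ 0.4439 -0.0792  0.197 ]
basket_a [254.8 284.7] 0.57 [ 0.4013 -0.1156  0.197 ]
```

```bash
python3 -m handwheel '-0.1 0 3 0 0 -0.01 0; -0.1 0 6 0 0 -0.01 0; -0.1 0 9 0 0 -0.01 0; -0.1 0 11.5 0 0 -0.01 0; -0.1 0 13.2 0 0 -0.01 0'|tail -4
python3 -m handwheel '0 0 0.5 0 0 0 0; 0 0 1.1 0 0 0 0; 0 0 1.6 0 0 0 0; 0 0 1.8 0 0 0 0; 0 0 1.8 0 0 0 0'
python3 hang.py -1 .052 .157
```

```text
orientation: [-0.0, 0.644, 0.765, -0.0]
ft_force: [-0.1, 0.5, -3.2]
opening: 0.0117
gripper_force: 30.0
time_s: 43.62
tcp_pos: [0.4445, -0.0798, 0.1582]
orientation: [0.0, 0.644, 0.765, 0.0]
ft_force: [-0.4, 0.5, -1.9]
opening: 0.0117
gripper_force: 30.0
43.62 [ 0.4445 -0.0798  0.1582] j [ 0.08  0.43  0.06  2.07 -0.04  0.64  0.35] F [-0.4  0.5 -1.9] M [-0.06  0.03 -0.02] op 0.0117 30.0
target [ 0.444  -0.0803  0.157 ] [-0.04 -0.06  0.12] [0.    0.    0.001]
```

```bash
python3 -m handwheel '0 0 0.2 0 0 0 0; 0 0 0.3 0 0 0 0; 0 0 0.3 0 0 0 0'
python3 -m handwheel '0 0 0 0 0 0 1.6; 0 0 0 0 0 0 3.2; 0 0 0 0 0 0 3.2; 0 0 0 0 0 0 3.2'|tail -4
python3 -m handwheel '0 0 -1 0 0 0 3.2; 0 0 -3 0 0 0 3.2; 0 0 -8 0 0 0 3.2; 0 0 -13 0 0 0 3.2; 0 0 -15 0 0 0 3.2'|tail -1
python3 g.py .577 -.293 .30 .17
```

```text
time_s: 44.0
tcp_pos: [0.4452, -0.0799, 0.1569]
orientation: [0.001, 0.644, 0.765, 0.001]
ft_force: [-1.6, -0.6, 11.7]
opening: 0.012
gripper_force: 30.0
orientation: [-0.0, 0.644, 0.765, -0.0]
ft_force: [0.0, 0.0, -0.1]
opening: 0.0316
gripper_force: 0.0
gripper_force: 0.0
45.12 [ 0.4455 -0.08    0.3087] j [ 0.06  0.23  0.08  1.86 -0.02  1.05  0.33] F [-0.4 -0.9 -0.3] M [-0.05  0.01  0.02] op 0.0321
[-23.22   9.34   0.97] [0.006 0.002 0.   ]
```

```bash
python3 -m handwheel '-5 2 0 0 0 0 0; -10 4 0 0 0 0 0; -15 6 0 0 0 0 0; -20 8 0 0 0 0 0; -23.2 9.3 0 0 0 0 0'|tail -1
python3 -m handwheel '0 0 4 0 0 0 0; 0 0 8 0 0 0 0; 0 0 12 0 0 0 0; 0 0 14.3 0 0 0 0; 0 0 14.3 0 0 0 0'|tail -4
python3 g.py .577 -.293 .140 .17
python3 - <<'E'
from plant import bot
import cv2
cv2.imwrite("pics/t9.png",cv2.resize(bot.read_camera("top")["frame"][220:360,300:490],None,fx=4,fy=4,interpolation=cv2.INTER_CUBIC))
E
```

```text
gripper_force: 0.0
orientation: [-0.002, 0.644, 0.765, -0.001]
ft_force: [-0.2, -0.3, 0.8]
opening: 0.0006
gripper_force: 0.0
46.38 [ 0.5742 -0.2919  0.1604] j [ 0.37  0.68  0.12  1.53 -0.1   0.93  0.69] F [-0.2 -0.3  0.8] M [-0.05  0.1  -0.03] op 0.0006
[-0.16  0.26  2.04] [-0.004 -0.003  0.001]
```

View pics/t9.png

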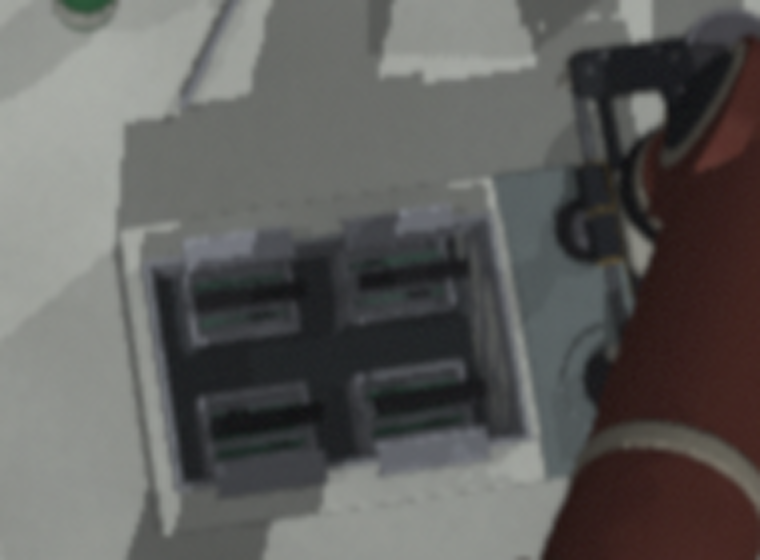

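All four baskets hang upright with their lips over the rim: (240,295), (405,275), (260,420) and (425,395). Now I press start.

```bash
python3 -m handwheel '-0.1 0.2 0.5 0 0 0 0; -0.1 0.2 1 0 0 0 0; -0.1 0.2 1.5 0 0 0 0; -0.1 0.2 2 0 0 0 0; -0.1 0.2 2 0 0 0 0'|sed -n '2p;4p'
python3 -m handwheel '0 0 0.2 0 0 0 0; 0 0 0.3 0 0 0 0; 0 0 0.3 0 0 0 0'|sed -n '2p;4p'
python3 -m handwheel '0 0 0.2 0 0 0 0; 0 0 0.3 0 0 0 0; 0 0 0.3 0 0 0 0'|sed -n '2p;4p'
python3 -m handwheel '0 0 0.2 0 0 0 0; 0 0 0.3 0 0 0 0; 0 0 0.3 0 0 0 0'|sed -n '2p;4p'
```

```text
tcp_pos: [0.5778, -0.2934, 0.1423]
ft_force: [-0.7, 1.2, 2.9]
tcp_pos: [0.5777, -0.2933, 0.1403]
ft_force: [-2.1, 0.7, 7.4]
tcp_pos: [0.5778, -0.2934, 0.1401]
ft_force: [-5.7, 3.9, 19.9]
tcp_pos: [0.5778, -0.2934, 0.1399]
ft_force: [-9.2, 4.8, 30.8]
```

The force is now well over the 5 N needed. Releasing slowly, I check for the spring's 6 mm ramp to be sure the button really travelled.

```bash
for i in 1; do
python3 -m handwheel '0 0 -0.9 0 0 0 0; 0 0 -0.9 0 0 0 0; 0 0 -0.9 0 0 0 0'|sed -n '2p;4p'
python3 -m handwheel '0 0 -0.1 0 0 0 0; 0 0 -0.2 0 0 0 0; 0 0 -0.2 0 0 0 0'|sed -n '2p;4p'
python3 -m handwheel '0 0 -0.1 0 0 0 0; 0 0 -0.2 0 0 0 0; 0 0 -0.2 0 0 0 0'|sed -n '2p;4p'
python3 -m handwheel '0 0 -0.1 0 0 0 0; 0 0 -0.2 0 0 0 0; 0 0 -0.2 0 0 0 0'|sed -n '2p;4p'
done
```

```text
tcp_pos: [0.5781, -0.2935, 0.1418]
ft_force: [-0.0, -0.3, 4.0]
tcp_pos: [0.5781, -0.2935, 0.1439]
ft_force: [2.0, -0.6, 2.4]
tcp_pos: [0.5772, -0.2931, 0.1458]
ft_force: [0.7, -0.0, 1.0]
tcp_pos: [0.5768, -0.2929, 0.1475]
ft_force: [-0.8, -0.3, 0.5]
```

The spring ramp reaches about 5 N right at the hard stop, so the button was fully pressed. Retreating and taking one last look.

```bash
python3 -m handwheel '0 0 -3 0 0 0 0; 0 0 -8 0 0 0 0; 0 0 -13 0 0 0 0; 0 0 -16 0 0 0 0; 0 0 -16 0 0 0 0'|sed -n '1,4p'
python3 - <<'E'
from plant import bot
import cv2
a=bot.read_camera("side")["frame"][100:330,200:460];cv2.imwrite("pics/fin.png",cv2.resize(a,None,fx=2.5,fy=2.5,interpolation=cv2.INTER_CUBIC))
E
```

```text
time_s: 50.3
tcp_pos: [0.5783, -0.2938, 0.3106]
orientation: [0.003, 0.644, 0.765, 0.001]
ft_force: [-1.1, 0.1, -0.9]
```

View pics/fin.png

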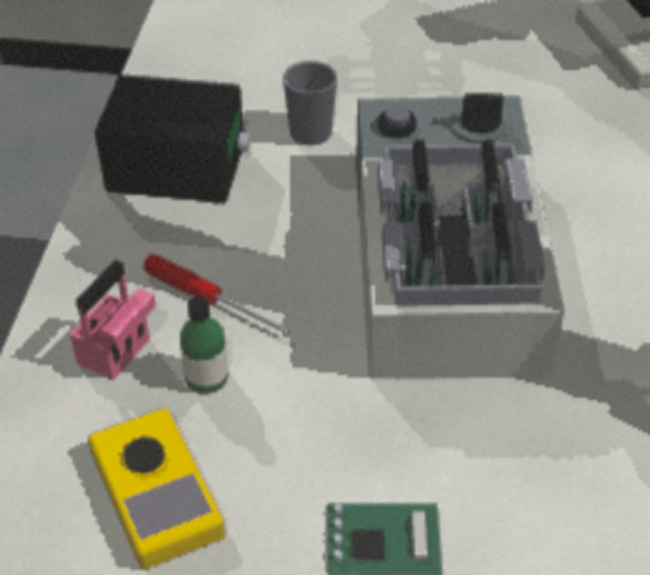

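All four baskets hang level in the tank, around (400,200), (495,190), (420,260) and (500,255). The knob bar at (482,112) lies across the deck, and the bystanders and the pink basket are where they were.

```bash
python3 -c "
from plant import bot
print(bot.job_done())"
```

```text
the job is handed in; nothing more can be done
None
```

I turned the counter back to its zero stop, hung all four baskets upright on the rim, pressed the start button fully down, and handed the job in at about 50 s; the verdict was not reported back.

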